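# Load chisel-handle blanks into a drilling fixture with click-stop clamps

## Robot

A 6-joint arm with a two-finger parallel gripper is mounted at the origin on a cart in front of the work surface, level with it; the furniture and walls round the work are solid. World frame = base frame: x ahead of the robot, y to its left, z up, the work surface at z = 0. Lengths are in mm, angles in rad, forces in N, time in s.
With the tool pointing down it reaches from about 350 to 775 mm from the base axis. Payload 7.3 kg.
Tool frame: the origin (TCP) lies midway between the tips of the shut fingers; the grasp point (between the pads) lies 19 mm behind it; z points along the fingers, y is the line along which they close (so a half turn about z gives the same grasp; the last joint's range is limited). The gripper opens to 92 mm and grips with 3 to 60 N. Pads are 19 mm wide; open, the fingers measure 130 mm over their backs; the gripper's body (75 mm by 190 mm) begins 47 mm behind the grasp point.
Start: joints at [-1.477, 0.342, 1.524, -0, 1.275, -0.146], TCP at [124.714, -509.995, 190.641] pointing down, gripper open.
Joint ranges: [-2.53, 2.53], [-0.77, 2.02], [0.04, 2.7], [-1, 4.14], [0.28, 2.66], [-3.11, 3.11]. Speed limits (rad/s): [2.57, 2.57, 3.14, 3.14, 3.14, 3.14].

## Interface

Orientations are given as [roll, pitch, yaw] about the fixed x, y, z axes, in that order (R = Rz(yaw) Ry(pitch) Rx(roll)).
In Python, from plant import monitor, optics, workorder gives the robot as it stands. The module is installed in compiled form; this text tells all that it offers.
- The arm moves only by the tool servo_tool, never from a script. Its arguments are lists of equal length, an entry for each row: "linear": the shift along the tool's x, y, z as a fraction of full scale, a list of three; "spin": the turn about the tool's z as a fraction of full scale. In form: {"linear": [[dx, dy, dz], ...], "spin": [spin, ...]}. A call has exactly 8 rows; each row shifts and turns the commanded pose from where the row before left it, along the tool's axes as they then stand; what a row does not reach is not made up. Full scale, the value 1, is 200 mm for a shift and 90 degrees for a turn. A row lasts 1/8 s, in which the tool goes at most 62.5 mm and 10.7 degrees, less where a joint would pass 70% of its speed; a pose out of reach is approached as far as the arm can. A call with a number of a shift or a turn outside -1 to 1 is refused whole. A call with a gripper value outside its range is refused whole. "hand" is the opening, from -1 (shut) to 1 (fully open), set as the call begins (left out, the last holds). The fingers move at their own pace and stop on an object; the grip force is fixed at half the most. Time passes only in rows, so rows that do not move let the fingers close, or fill a call up. It gives the time, the measured TCP pose, the force, the opening and the grip force at its end, in the units of the state.
- monitor.get_obs(): the state, without advancing time (a new reading comes with each control period).
- optics.capture(name): name is "scene" or "top" or "wrist"; returns a dict with "frame" (400x640x3 uint8, blue, green, red), "K" (3x3 intrinsics, pixels), "D" ([k1, k2, p1, p2, k3] as OpenCV has them; the pictures are not rectified), "world_to_cam" (4x4, takes a point from world to camera coordinates). Camera axes: x right, y down, z forward; pixel columns grow to the right and rows downward; lengths in mm; the calibration is good to about 2 mm. A picture is of the moment at which its call begins. There is no depth.
- workorder.close_job(): hands the job in; it is judged then, once.
The state is a dict: "time": time; "joint_positions": joint angles; "dq": joint speeds; "tau": joint torques, N m; "tool_pos": TCP position; "tcp_rot": TCP orientation; "contact_force": force on the tool from outside, world axes, zero at the start; "moment": the same for the moment, N m; "grip_width": finger opening in mm; "finger_force": force on a finger pad.
Only numpy, scipy, OpenCV 4.12 (cv2) and the standard library are available. Lean on these libraries where they do the work, as an engineer would, in place of code of your own. Each camera call takes 0.05 s, during which the arm holds its last target. There are 200 camera calls.

## Task

Get the drilling fixture ready: lay every handle blank that is on the bench into a channel of its own, push it gently back under the clamp until you feel it seat against the end stop (without shifting the stop), and tighten that clamp's knob clockwise until its torque clutch clicks, stopping at the first click. One blank to a station, any station; leave the knob of a station without a blank unclicked, and leave the tools and other things on the bench where they are.

Things in the scene. Friction and masses are not known exactly. Their poses are not given: they have to be found in the camera images.
- fixture: Drilling fixture, fixed: plywood base 250 (x) x 340 (y) x 15 mm, origin under its middle, x to its back (away from robot). Three stations, 110 mm apart: left (+y), middle, right. Each is a channel along x, floor 15 mm above the bench, 38 mm wide between rails 12 wide, 10 high, at fixture x = -122 to +54 mm. Stop, blue C-arm and clamp stand at x = -1 to +116; open from above in front.
- face_left (a point): left station: middle of the front face of the steel end stop (36 wide, 28 mm high) at the channel's back end, on its centre line, 17 mm above its floor; axes as the fixture's. Preset anywhere from fixture x = +52 to +68 mm; its lock screw holds against about 60 N, a harder shove shifts it. A blank that is home has its middle 60 mm in front of this point (-x).
- foot_left: left station: round black pressure foot, 24 mm across, under the arm on the clamp's axis, at fixture x = +30 mm; origin in the middle of its underside. Open, it hangs 1.9 to 3.4 mm above a 34 mm blank lying in the channel, so that the blank slides under it; it sinks 3 mm per rad of the screw.
- screw_left (a joint): left station: angle of the clamp screw (rad), 0 fully open, grows clockwise seen from above (tightening); found at 0 to 0.5, ends at 2.3. It takes 0.24 N m to turn. The foot touches a blank at about 1.1; from there it turns some 0.25 rad more while the torque rises to the set 0.4 N m. It holds when let go.
- knob_left (a joint): left station: slip (rad) of the knob on its screw, clockwise, in the torque clutch; 0 as found. It winds up to about 0.1 as the torque comes to the set 0.4 N m, then slips over with a click (crest at 0.18): the torque drops to about 0 and the knob settles at 0.2 to 0.5, its white index one mark past the housing's white mark. Turned on, it winds up again and clicks a second time at 0.67.
- grip_left (a point): left station: centre of the knob's black bar grip, on the clamp's axis, about 116 mm above the bench. Bar 62 mm long (point's x axis), 14 thick (y), 26 high, its top 13 mm above this point: grip it across its thickness from above and turn about the vertical. Round hub (40 mm) 12.5 mm below this point, clutch housing (44 mm) under it. The knob does not rise or sink.
- face_middle (a point): middle station: middle of the front face of the steel end stop (36 wide, 28 mm high) at the channel's back end, on its centre line, 17 mm above its floor; axes as the fixture's. Preset anywhere from fixture x = +52 to +68 mm; its lock screw holds against about 60 N, a harder shove shifts it. A blank that is home has its middle 60 mm in front of this point (-x).
- foot_middle: middle station: round black pressure foot, 24 mm across, under the arm on the clamp's axis, at fixture x = +30 mm; origin in the middle of its underside. Open, it hangs 1.9 to 3.4 mm above a 34 mm blank lying in the channel, so that the blank slides under it; it sinks 3 mm per rad of the screw.
- screw_middle (a joint): middle station: angle of the clamp screw (rad), 0 fully open, grows clockwise seen from above (tightening); found at 0 to 0.5, ends at 2.3. It takes 0.24 N m to turn. The foot touches a blank at about 1.1; from there it turns some 0.25 rad more while the torque rises to the set 0.4 N m. It holds when let go.
- knob_middle (a joint): middle station: slip (rad) of the knob on its screw, clockwise, in the torque clutch; 0 as found. It winds up to about 0.1 as the torque comes to the set 0.4 N m, then slips over with a click (crest at 0.18): the torque drops to about 0 and the knob settles at 0.2 to 0.5, its white index one mark past the housing's white mark. Turned on, it winds up again and clicks a second time at 0.67.
- grip_middle (a point): middle station: centre of the knob's black bar grip, on the clamp's axis, about 116 mm above the bench. Bar 62 mm long (point's x axis), 14 thick (y), 26 high, its top 13 mm above this point: grip it across its thickness from above and turn about the vertical. Round hub (40 mm) 12.5 mm below this point, clutch housing (44 mm) under it. The knob does not rise or sink.
- face_right (a point): right station: middle of the front face of the steel end stop (36 wide, 28 mm high) at the channel's back end, on its centre line, 17 mm above its floor; axes as the fixture's. Preset anywhere from fixture x = +52 to +68 mm; its lock screw holds against about 60 N, a harder shove shifts it. A blank that is home has its middle 60 mm in front of this point (-x).
- foot_right: right station: round black pressure foot, 24 mm across, under the arm on the clamp's axis, at fixture x = +30 mm; origin in the middle of its underside. Open, it hangs 1.9 to 3.4 mm above a 34 mm blank lying in the channel, so that the blank slides under it; it sinks 3 mm per rad of the screw.
- screw_right (a joint): right station: angle of the clamp screw (rad), 0 fully open, grows clockwise seen from above (tightening); found at 0 to 0.5, ends at 2.3. It takes 0.24 N m to turn. The foot touches a blank at about 1.1; from there it turns some 0.25 rad more while the torque rises to the set 0.4 N m. It holds when let go.
- knob_right (a joint): right station: slip (rad) of the knob on its screw, clockwise, in the torque clutch; 0 as found. It winds up to about 0.1 as the torque comes to the set 0.4 N m, then slips over with a click (crest at 0.18): the torque drops to about 0 and the knob settles at 0.2 to 0.5, its white index one mark past the housing's white mark. Turned on, it winds up again and clicks a second time at 0.67.
- grip_right (a point): right station: centre of the knob's black bar grip, on the clamp's axis, about 116 mm above the bench. Bar 62 mm long (point's x axis), 14 thick (y), 26 high, its top 13 mm above this point: grip it across its thickness from above and turn about the vertical. Round hub (40 mm) 12.5 mm below this point, clutch housing (44 mm) under it. The knob does not rise or sink.
- blank_a: Chisel-handle blank, square planed beech, 34 x 34 mm, 120 mm long (its x axis), 0.12 kg or so, a cross marked on both end faces; origin in the middle of the blank (17 mm above the surface it lies on). All blanks are alike and both ends are alike; one may be absent.
- blank_b: Chisel-handle blank, square planed beech, 34 x 34 mm, 120 mm long (its x axis), 0.12 kg or so, a cross marked on both end faces; origin in the middle of the blank (17 mm above the surface it lies on). All blanks are alike and both ends are alike; one may be absent.
- blank_c: Chisel-handle blank, square planed beech, 34 x 34 mm, 120 mm long (its x axis), 0.12 kg or so, a cross marked on both end faces; origin in the middle of the blank (17 mm above the surface it lies on). All blanks are alike and both ends are alike; one may be absent.
- file: flat file with a wooden handle, about 261 mm long; lies on the bench, to be left alone; origin at the centre of its underside
- bench_chisel_2: bench chisel with a wooden handle, about 236 mm long; lies on the bench, to be left alone; origin at the centre of its underside
- wax_tin: round cream wax tin, 75 mm diameter, 29 mm high; lies on the bench, to be left alone; origin at the centre of its underside
- note_books: pile of three small notebooks, 71 x 93 x 39 mm; lies on the bench, to be left alone; origin at the centre of its underside
- oil_stone: dark oilstone, 123 x 193 x 28 mm; lies on the bench, to be left alone; origin at the centre of its underside
Things that resemble listed ones, but are neither listed nor needed, are in the scene too. Leave any blue look-alike of the blank_b alone.

How it is judged:
By the outcome, as a careful person would: the job done as asked, in the order asked, and still so for the second after the job is handed in, with the robot touching nothing.
Of blank_a, blank_b, blank_c only 2 to 3 are there at a start; the rules pass over those that are not, and their reading is None.
At some moment in a run one of blank_a, blank_b, blank_c may be knocked a few centimetres aside while the robot is not near it.
Once in a run the grip may slacken for a moment while it holds something.
It also fails if it takes over 210 s, if anything falls off the work surface, if the arm or the gripper's body presses on something with over 40 N, if the wrist force passes 120 N, or if a joint passes its speed limit or range.

## Working session

There is one attempt and no reset: what is moved stays moved. The work goes in short steps, Python scripts to look and compute and a tool call to move; the robot and the scene stay as the last step left them, time stands still between calls to the robot, and variables do not carry over. Pictures are saved under pics/ and viewed, at most 14 in all, crops included, and the job is handed in when it is done.

Besides the shell and the picture viewer there is one more tool, called after "Request:" in YAML: its name, and indented under it one key for each argument. servo_tool: Moves the arm, as the interface text tells. Shift numbers are shares of 200 mm and turn numbers shares of 90 degrees, none past 1 either way. Its arguments: {"type":"object","properties":{"linear":{"type":"array","items":{"type":"array","items":{"type":"number","minimum":-1,"maximum":1}}},"spin":{"type":"array","items":{"type":"number","minimum":-1,"maximum":1}},"hand":{"type":"number"}},"required":["linear","spin"]}

```bash
mkdir -p pics
cat > h.py <<'E'
import numpy as np, cv2
from plant import monitor, optics, workorder
def cap(n,f=None):
    c=optics.capture(n)
    if f: cv2.imwrite('pics/'+f,c['frame'])
    return c
def ray(c,px):
    p=cv2.undistortPoints(np.array([[px]],float),np.array(c['K']),np.array(c['D']))[0,0]
    T=np.array(c['world_to_cam']);R=T[:3,:3];o=-R.T@T[:3,3]
    return o,R.T@np.array([p[0],p[1],1])
def atz(c,px,z):
    o,d=ray(c,px);return o+d*(z-o[2])/d[2]
def proj(c,P):
    T=np.array(c['world_to_cam']);r,_=cv2.Rodrigues(T[:3,:3])
    return cv2.projectPoints(np.array(P,float).reshape(-1,1,3),r,T[:3,3],np.array(c['K']),np.array(c['D']))[0][:,0]
E
python3 - <<'E'
from h import *
import pickle
cs={n:cap(n,n+'0.png') for n in('top','scene')}
pickle.dump(cs,open('c0.pkl','wb'))
o=monitor.get_obs();print({k:np.round(v,3) for k,v in o.items()})
for n in cs:
    T=np.array(cs[n]['world_to_cam']);print(n,-T[:3,:3].T@T[:3,3])
E
```

```text
{'time': np.float64(0.1), 'joint_positions': array([-1.477,  0.343,  1.525,  0.   ,  1.275, -0.146]), 'dq': array([-0.001, -0.001, -0.003, -0.001, -0.001, -0.   ]), 'tau': array([ 3.000e-03, -4.320e+01, -2.447e+01,  7.200e-02,  5.300e-02,
       -0.000e+00]), 'tool_pos': array([ 124.659, -509.563,  190.021]), 'tcp_rot': array([-3.14, -0.  ,  0.24]), 'contact_force': array([ 0.053, -0.203, -0.182]), 'moment': array([ 0.056, -0.021,  0.017]), 'finger_force': np.float64(0.0), 'grip_width': np.float64(91.929)}
top [ 335.45406658   32.16268746 1558.61237178]
scene [-430.50169004  545.3138752   956.84702423]
```

View pics/top0.png

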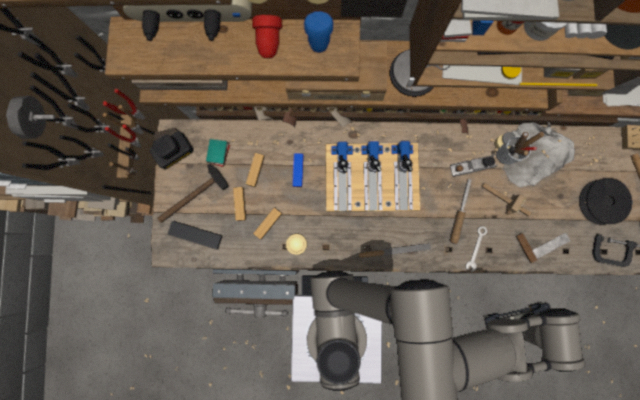

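View pics/scene0.png

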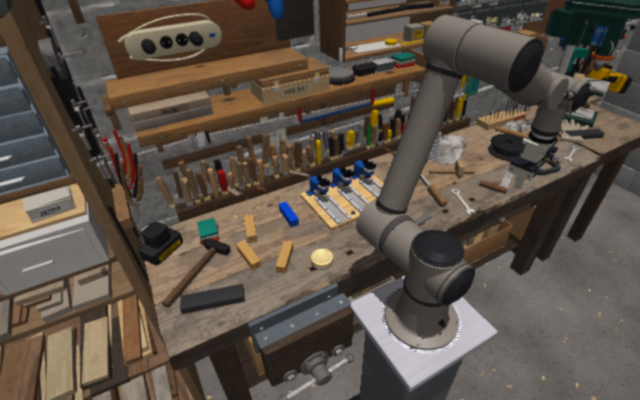

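The top view shows three beech blanks at about (256,169), (240,203) and (267,222). The blue look-alike is at (298,170) and the fixture is around (373,176). Other things that could be mistaken for a blank are the chisel and file handles at (370,255) and (458,225), and the hammer at (190,195). I choose the three plain beech ones and check them in a close crop.

```bash
cat >> h.py <<'E'
def blanks(c,z=34,lo=(8,110,120),hi=(24,255,255),box=(205,140,325,245)):
    x0,y0,x1,y1=box;im=c['frame'][y0:y1,x0:x1]
    m=cv2.inRange(cv2.cvtColor(im,cv2.COLOR_BGR2HSV),lo,hi)
    m=cv2.resize(m,None,fx=4,fy=4,interpolation=cv2.INTER_CUBIC);m=(m>127).astype(np.uint8)
    r=[]
    for k in cv2.findContours(m,cv2.RETR_EXTERNAL,cv2.CHAIN_APPROX_NONE)[0]:
        if cv2.contourArea(k)<1500: continue
        pts=(k[:,0]+.5)/4-.5+[x0,y0]
        w=np.array([atz(c,p,z)[:2] for p in pts],np.float32)
        (cx,cy),(a,b),an=cv2.minAreaRect(w)
        bx=cv2.boxPoints(((cx,cy),(a,b),an));e=max((bx[1]-bx[0],bx[2]-bx[1]),key=np.linalg.norm)
        r.append((round(cx,1),round(cy,1),round(a,1),round(b,1),round(float(np.degrees(np.arctan2(e[1],e[0]))),1),pts.mean(0).round(1)))
    return r
E
python3 - <<'E'
from h import *
import pickle
cs=pickle.load(open('c0.pkl','rb'));c=cs['top']
for b in blanks(c):print(b)
f=c['frame']
a=cv2.resize(f[145:245,225:325],(390,390),interpolation=cv2.INTER_CUBIC)
b=cv2.resize(f[135:217,323:423],(400,328),interpolation=cv2.INTER_CUBIC)
o=np.zeros((390,790,3),np.uint8);o[:,:390]=a;o[:328,390:]=b
cv2.imwrite('pics/crop1.png',o)
E
```

```text
(403.9, 253.6, 36.8, 120.7, -38.1, array([267.3, 222.8]))
(472.8, 358.5, 120.0, 36.1, 7.0, array([238.7, 203.2]))
(596.8, 305.8, 36.4, 121.3, -14.9, array([254.6, 169.1]))
```

View pics/crop1.png

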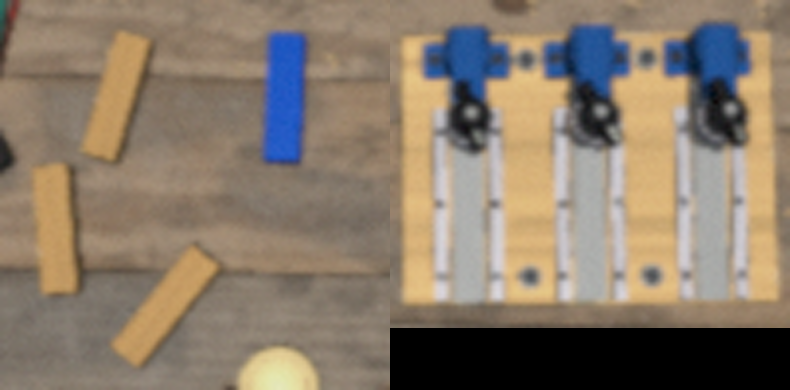

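All three beech pieces are plain blanks, each measuring about 120 x 36 mm. The look-alike is clearly blue. The bars of all three knobs lie diagonally. Next I estimate the fixture pose from its plywood outline and work out the first shift.

Run:
```python
from h import *
import pickle
cs=pickle.load(open('c0.pkl','rb'));c=cs['top']
q=[(402,36),(402,302),(778,300),(772,33)]
for x,y in q:
    print(atz(c,(323+(x-390)/4-.4,135+y/4-.4),15).round(1))
# floor centre lines (grey) front & back
for x,y in [(468,300),(468,150),(590,300),(590,150),(711,300),(709,150)]:
    print('ch',atz(c,(323+(x-390)/4-.4,135+y/4-.4),15).round(1))
for x,y in [(470,113),(600,111),(725,113)]:
    print('hub',atz(c,(323+(x-390)/4-.4,135+y/4-.4),129).round(1))
w=cap('wrist');T=np.array(w['world_to_cam']);print('wcam',-T[:3,:3].T@T[:3,3]);print(T[:3,:3].round(2));print(w['K'])
```

```text
[699.8  50.7  15. ]
[455.   46.2  15. ]
[ 462.9 -292.9   15. ]
[ 708.5 -288.7   15. ]
ch [457.9 -13.3  15. ]
ch [594.9 -11.3  15. ]
ch [ 459.9 -123.3   15. ]
ch [ 596.8 -122.3   15. ]
ch [ 461.8 -232.4   15. ]
ch [ 598.7 -230.6   15. ]
hub [607.4  -9.4 129. ]
hub [ 611.  -119.2  129. ]
hub [ 611.2 -224.8  129. ]
wcam [ 204.70565136 -490.26867101  384.9199503 ]
[[ 0.24 -0.97 -0.  ]
 [-0.93 -0.23  0.3 ]
 [-0.3  -0.07 -0.95]]
[[355.63381043   0.         325.20258228]
 [  0.         355.63381043 199.379282  ]
 [  0.           0.           1.        ]]
```

Request:
servo_tool:
  linear:
    - [0, 0, -0.1]
    - [0, 0, -0.1]
    - [0.115, -0.137, -0.03]
    - [0.115, -0.137, -0.03]
    - [0.115, -0.137, -0.03]
    - [0.115, -0.137, -0.03]
    - [0.115, -0.137, -0.03]
    - [0.115, -0.137, -0.03]
  spin: [0.07, 0.07, 0, 0, 0, 0, 0, 0]

```text
time: 1.15
tool_pos: [260.0, -341.8, 266.6]
tcp_rot: [-3.141, 0.0, 0.02]
contact_force: [-0.2, 0.2, -0.5]
grip_width: 91.8
finger_force: 0.0
```

Request:
servo_tool:
  linear:
    - [0.115, -0.137, -0.03]
    - [0.115, -0.137, -0.03]
    - [0.115, -0.137, -0.03]
    - [0.115, -0.137, -0.03]
    - [0.115, -0.137, -0.03]
    - [0.115, -0.137, -0.03]
    - [0.115, -0.137, -0.03]
    - [0.115, -0.137, -0.03]
  spin: [0, 0, 0, 0, 0, 0, 0, 0]

```text
time: 2.15
tool_pos: [439.5, -119.0, 314.6]
tcp_rot: [-3.142, 0.0, 0.02]
contact_force: [1.0, -0.6, 0.2]
grip_width: 91.7
finger_force: 0.0
```

Run:
```python
from h import *
import pickle
w=cap('wrist','w1.png');pickle.dump(w,open('w1.pkl','wb'))
o=monitor.get_obs();print(o['tool_pos'],o['tcp_rot'],o['joint_positions'],o['time'])
```

```text
[ 441.66399418 -116.32833886  315.21461077] [-3.13969320e+00 -2.20654783e-03  2.18440174e-02] [-0.42770504  0.14114203  1.45121297  0.00267029  1.54807585  1.12118606] 2.2
```

View pics/w1.png

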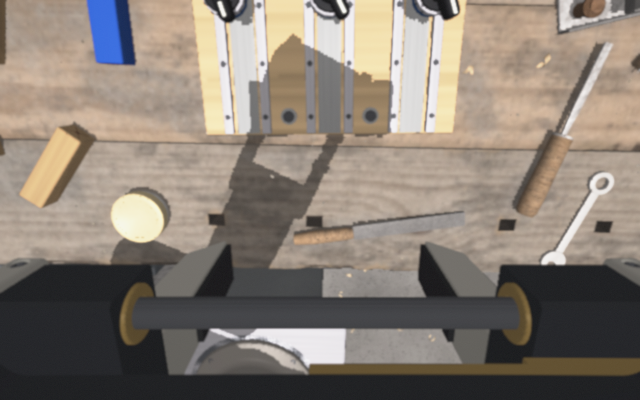

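The wrist view shows the fixture front edge at row ~132, with the knobs cut off at the top edge and a blank at (53,165). I move forward so the whole fixture is in view.

Request:
servo_tool:
  linear:
    - [0.1, 0, 0]
    - [0.15, 0, 0]
    - [0.15, 0, 0]
    - [0.15, 0, 0]
    - [0.15, 0, 0]
    - [0.05, 0, 0]
    - [0, 0, 0]
    - [0, 0, 0]
  spin: [0, 0, 0, 0, 0, 0, 0, 0]

```text
time: 3.2
tool_pos: [588.2, -117.1, 314.9]
tcp_rot: [3.141, 0.0, 0.02]
contact_force: [0.2, -1.0, -0.0]
grip_width: 91.7
finger_force: 0.0
```

Run:
```python
from h import *
import pickle
w=cap('wrist','w2.png');pickle.dump(w,open('w2.pkl','wb'))
o=monitor.get_obs();print(o['tool_pos'],o['tcp_rot'],o['joint_positions'],o['time'])
cv2.imwrite('pics/w2c.png',cv2.resize(w['frame'][0:300,150:550],(800,600),interpolation=cv2.INTER_CUBIC))
```

```text
[ 588.25804129 -117.15339953  315.08892707] [ 3.14131427e+00 -2.32556380e-04  1.96344449e-02] [-3.24192274e-01  4.33450753e-01  1.04950066e+00 -1.84400885e-04
  1.65832845e+00  1.22695349e+00] 3.25
```

View pics/w2c.png

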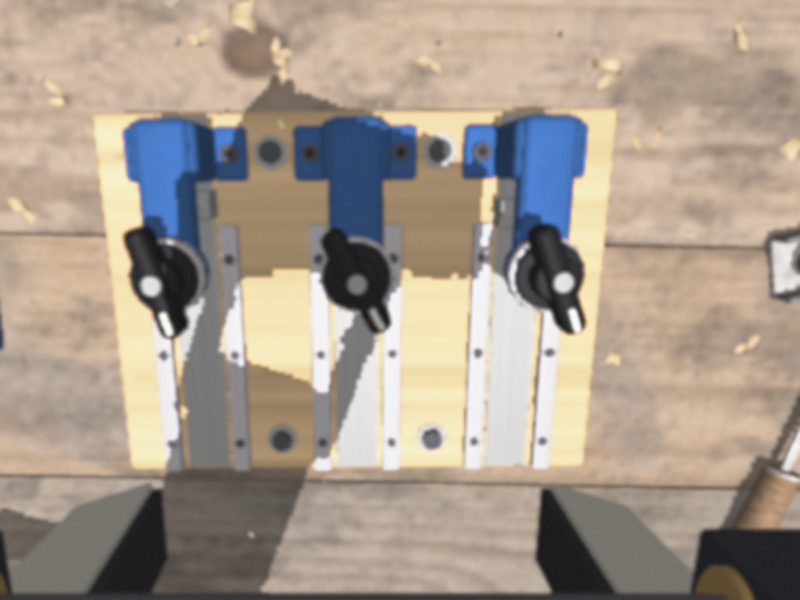

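The crop (scale 2, x offset 150) shows the plywood corners at (95,113), (615,110), (582,465) and (130,468). The bars are at roughly (155,282), (355,282) and (557,280), with white index tips to the front right.

Run:
```python
from h import *
import pickle
from scipy.optimize import least_squares
w=pickle.load(open('w2.pkl','rb'));t=pickle.load(open('c0.pkl','rb'))['top']
P=lambda x,y:(150+x/2-.25,y/2-.25)
C=[P(95,113),P(615,110),P(582,465),P(130,468)]
L=np.array([[125,170],[125,-170],[-125,-170],[-125,170]],float)
for q in C: print(atz(w,q,15).round(1))
def world(p,l,z):
    c,s=np.cos(p[2]),np.sin(p[2]);l=np.atleast_2d(l)
    return np.c_[p[0]+c*l[:,0]-s*l[:,1],p[1]+s*l[:,0]+c*l[:,1],np.full(len(l),z)]
W=np.array([atz(w,q,15)[:2] for q in C])
r=least_squares(lambda p:(world(p,L,15)[:,:2]-W).ravel(),[580,-120,.02]);print('fix',r.x,r.fun.round(1))
# rail edges along front: floor centre from rails inner edges near front row
for n,a,b in [('L',(180,440),(233,440)),('M',(330,440),(386,440)),('R',(482,440),(535,440))]:
    A=atz(w,P(*a),25);B=atz(w,P(*b),25);print(n,A.round(1),B.round(1),((A+B)/2).round(1),'expect',world(r.x,[-100,{'L':110,'M':0,'R':-110}[n]],25).round(1))
for n,a,b,k in [('L',(138,232),(173,332),110),('M',(331,234),(381,330),0),('R',(543,228),(575,330),-110)]:
    A=atz(w,P(*a),127);B=atz(w,P(*b),127);d=A-B
    print(n,'bar ctr',((A+B)/2).round(1),'len',np.linalg.norm(d).round(1),'yaw',np.degrees(np.arctan2(d[1],d[0])).round(1),'expect',world(r.x,[30,k],129).round(1))
t=cap('top')
for b in blanks(t):print(b)
```

```text
[703.6  50.1  15. ]
[ 711.6 -285.1   15. ]
[ 464.2 -293.2   15. ]
[455.5  46.5  15. ]
fix [ 5.83734505e+02 -1.20431844e+02  2.43366927e-02] [ 1.   2.5  1.2 -2.2 -1.3 -0.2 -0.9 -0.1]
L [482.6   5.3  25. ] [483.3 -33.3  25. ] [482.9 -14.   25. ] expect [[481.1 -12.9  25. ]]
M [ 484.6 -103.9   25. ] [ 485.4 -144.7   25. ] [ 485.  -124.3   25. ] expect [[ 483.8 -122.9   25. ]]
R [ 486.7 -214.6   25. ] [ 487.4 -253.2   25. ] [ 487.  -233.9   25. ] expect [[ 486.4 -232.8   25. ]]
L bar ctr [612.  -12.1 127. ] len 55.3 yaw 16.0 expect [[611.   -9.7 129. ]]
M bar ctr [ 614.1 -119.7  127. ] len 58.0 yaw 28.8 expect [[ 613.7 -119.7  129. ]]
R bar ctr [ 617.6 -228.3  127. ] len 58.7 yaw 23.1 expect [[ 616.4 -229.7  129. ]]
(404.0, 253.3, 36.2, 121.2, -37.7, array([267.2, 222.9]))
(473.0, 358.7, 120.3, 36.8, 6.7, array([238.7, 203.3]))
(596.9, 306.4, 37.2, 121.3, -14.6, array([254.5, 169.4]))
```

Measurements agree: the fixture sits near (583, -121) with yaw ~0.022 rad, and the bar yaws are 16°, 29° and 23°. I pick blank A first and place it in the right station.

Request:
servo_tool:
  linear:
    - [-0.088, -0.187, 0]
    - [-0.088, -0.187, 0]
    - [-0.088, -0.187, 0.1]
    - [-0.088, -0.187, 0.1]
    - [-0.088, -0.187, 0.1]
    - [-0.088, -0.187, 0.1]
    - [-0.088, -0.187, 0.1]
    - [-0.088, -0.187, 0.1]
  spin: [0, 0, 0, 0, 0, 0, 0, 0]

```text
time: 4.3
tool_pos: [441.3, 180.1, 194.6]
tcp_rot: [-3.141, -0.001, 0.019]
contact_force: [-0.2, 1.1, 0.3]
grip_width: 91.9
finger_force: 0.0
```

Request:
servo_tool:
  linear:
    - [-0.088, -0.187, 0.1]
    - [-0.088, -0.187, 0.1]
    - [0, 0, 0.1]
    - [0, 0, 0]
    - [0, 0, 0]
    - [0, 0, 0]
    - [0, 0, 0]
    - [0, 0, 0]
  spin: [0, 0, 0.086, 0.086, 0.086, 0.086, 0.087, 0]

```text
time: 5.3
tool_pos: [405.5, 253.1, 135.1]
tcp_rot: [-3.141, -0.001, -0.656]
contact_force: [0.2, 0.8, -0.3]
grip_width: 91.6
finger_force: 0.0
```

```bash
cat >> h.py <<'E'
def go(x,y,z,yaw=None,o=None):
    "tool-frame shift (fractions, in present yaw) and spin fraction to a target"
    o=o or monitor.get_obs();p=o['tool_pos'];a=o['tcp_rot'][2];c,s=np.cos(a),np.sin(a)
    dx,dy=x-p[0],y-p[1]
    r=np.array([c*dx+s*dy,s*dx-c*dy,p[2]-z])/200
    sp=0 if yaw is None else ((a-yaw+np.pi/2)%np.pi-np.pi/2)/(np.pi/2)
    print('at',p.round(1),'yaw',round(float(a),3),'shift',r.round(4),'spin',round(float(sp),4),'j6',o['joint_positions'][5].round(2))
E
python3 - <<'E'
from h import *
for b in blanks(cap('top')):print(b)
go(404,253.3,13,-.658)
E
```

```text
(596.8, 305.9, 36.6, 121.3, -14.9, array([254.6, 169.1]))
at [405.5 253.2 135. ] yaw -0.654 shift [-0.0064  0.004   0.6099] spin 0.0022 j6 2.62
```

Request:
servo_tool:
  linear:
    - [-0.006, 0.004, 0.1]
    - [0, 0, 0.12]
    - [0, 0, 0.12]
    - [0, 0, 0.1]
    - [0, 0, 0.09]
    - [0, 0, 0.06]
    - [0, 0, 0.02]
    - [0, 0, 0]
  spin: [0, 0, 0, 0, 0, 0, 0, 0]

```text
time: 6.35
tool_pos: [404.3, 253.5, 12.8]
tcp_rot: [-3.141, -0.0, -0.657]
contact_force: [1.1, 1.0, -0.3]
grip_width: 92.3
finger_force: 0.0
```

Request:
servo_tool:
  linear:
    - [0, 0, 0]
    - [0, 0, 0]
    - [0, 0, 0]
    - [0, 0, 0]
    - [0, 0, 0]
    - [0, 0, 0]
    - [0, 0, -0.1]
    - [0, 0, -0.15]
  spin: [0, 0, 0, 0, 0, 0, 0, 0]
  hand: -1

```text
time: 7.35
tool_pos: [403.4, 253.1, 62.4]
tcp_rot: [3.139, 0.001, -0.657]
contact_force: [0.3, 0.7, 0.3]
grip_width: 16.3
finger_force: 0.0
```

Run:
```python
from h import *
go(521,-234,60,.022)
```

```text
at [403.4 253.1  62.4] yaw -0.657 shift [1.9532 1.5692 0.0122] spin -0.4324 j6 2.63
```

The fingers closed on nothing. I look for the cause.

Run:
```python
from h import *
w=cap('wrist','w3.png');cap('top','t3.png')
```

```text
(no output)
```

View pics/w3.png

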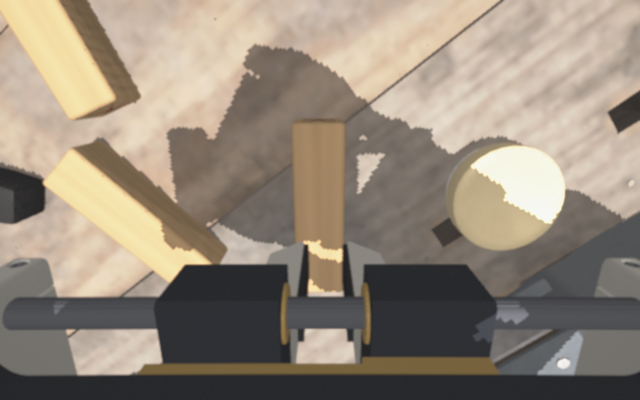

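The wrist view shows blank A still on the bench, centred between and below the fingers at (320,180). I lifted before the slow fingers had closed, so I redo it with a smaller opening.

Request:
servo_tool:
  linear:
    - [0, 0, 0]
    - [0, 0, 0]
    - [0, 0, 0]
    - [0, 0, 0]
    - [0, 0, 0.06]
    - [0, 0, 0.08]
    - [0, 0, 0.08]
    - [0, 0, 0.026]
  spin: [0, 0, 0, 0, 0, 0, 0, 0]
  hand: 0.3

```text
time: 8.45
tool_pos: [403.2, 253.0, 11.9]
tcp_rot: [3.139, 0.001, -0.657]
contact_force: [0.2, -0.3, 0.4]
grip_width: 59.6
finger_force: 0.0
```

Request:
servo_tool:
  linear:
    - [0, 0, 0]
    - [0, 0, 0]
    - [0, 0, 0]
    - [0, 0, 0]
    - [0, 0, 0]
    - [0, 0, 0]
    - [0, 0, 0]
    - [0, 0, 0]
  spin: [0, 0, 0, 0, 0, 0, 0, 0]
  hand: -1

```text
time: 9.45
tool_pos: [404.2, 253.4, 13.4]
tcp_rot: [3.142, -0.0, -0.657]
contact_force: [-0.9, 0.0, -0.1]
grip_width: 0.6
finger_force: 0.0
```

Request:
servo_tool:
  linear:
    - [0, 0, -0.1]
    - [0, 0, -0.15]
    - [0, 0, -0.15]
    - [0, 0, -0.1]
    - [0, 0, 0]
    - [0, 0, 0]
    - [0, 0, 0]
    - [0, 0, 0]
  spin: [0, 0, 0, 0, 0, 0, 0, 0]
  hand: 0.3

```text
time: 10.45
tool_pos: [403.8, 253.3, 112.6]
tcp_rot: [3.14, 0.001, -0.657]
contact_force: [-0.9, -0.3, -0.2]
grip_width: 59.5
finger_force: 0.0
```

Run:
```python
from h import *
w=cap('wrist','w4.png');o=monitor.get_obs();p=o['tool_pos']
print('tcp px',proj(w,[p,[p[0],p[1],13],[404,253.3,34]]).round(0), p)
for b in blanks(w,box=(0,0,640,262),lo=(8,60,60)):print(b)
```

```text
tcp px [[325. 232.]
 [325. 187.]
 [325. 194.]] [403.88130152 253.31760766 112.80157848]
(535.1, 473.6, 23.7, 65.9, -53.0, array([ 13.3, 226. ]))
(341.0, 159.5, 59.8, 77.2, -10.2, array([466.6, 176.6]))
(472.7, 351.4, 124.3, 109.3, 52.1, array([185.7, 187.6]))
(492.9, 282.4, 16.9, 20.0, -36.9, array([223.1, 127.2]))
(409.6, 254.4, 36.8, 125.0, -38.2, array([320.7, 182.8]))
(456.8, 144.6, 23.6, 7.3, 84.4, array([400.2,  47.2]))
(618.0, 356.1, 16.2, 41.0, -86.1, array([20. , 47.3]))
(548.4, 226.1, 18.1, 7.7, 81.1, array([226.7,  11.5]))
(452.9, 138.7, 117.8, 21.0, 87.9, array([406.5,  60.4]))
(591.6, 333.8, 130.0, 76.8, 54.3, array([74.6, 61.7]))
```

View pics/w4.png

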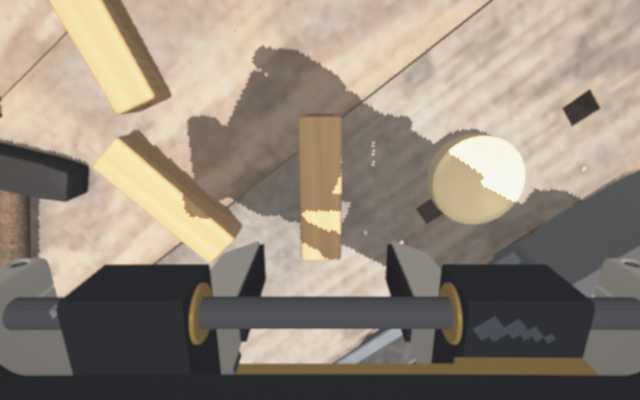

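The blank lies exactly under the TCP, yet the fingers closed above it. In this picture the fingertips at (265,245) and (388,247) look nearer the camera than the reported TCP. I compute where the tips really are.

Run:
```python
from h import *
w=cap('wrist');o=monitor.get_obs();p=o['tool_pos'];W=o['grip_width']
a=o['tcp_rot'][2];Rt=np.array([[np.cos(a),np.sin(a),0],[np.sin(a),-np.cos(a),0],[0,0,-1]])
T=np.array(w['world_to_cam'])
for l,r in [((265,245),(388,247))]:
    o1,d1=ray(w,l);o2,d2=ray(w,r)
    t1=(Rt.T@d1)[1];t2=(Rt.T@d2)[1];s=W/(t2-t1)
    for s_ in (s*.97,s,s*1.03):print('tips in tool frame',(Rt.T@(o1+d1*s_-p)).round(1),(Rt.T@(o2+d2*s_-p)).round(1))
print('cam in tool',(Rt.T@(o1-p)).round(1))
# stereo check of the wrist height: bench/ fixture known? two wrist views w2 fixture size
t=cap('top');b=proj(t,[p,p+[0,0,40]]);print('top px of tcp',b)
```

```text
tips in tool frame [ 11.2 -28.2 -41.9] [ 10.3  29.6 -42.3]
tips in tool frame [  9.  -29.1 -37.2] [  8.   30.5 -37.6]
tips in tool frame [  6.8 -30.  -32.4] [  5.8  31.4 -32.8]
cam in tool [ 8.240e+01 -1.000e-01 -1.947e+02]
top px of tcp [[263.85786246 221.79491036]
 [262.02397051 221.1831103 ]]
```

The seen tips lie about 37 mm behind the reported TCP, which fits the misses. A lower grip is needed, so I descend cautiously to z = -8, where the tips are still at least 14 mm up because they cleared the blank at z = 12.

Request:
servo_tool:
  linear:
    - [0, 0, 0.1]
    - [0, 0, 0.12]
    - [0, 0, 0.12]
    - [0, 0, 0.1]
    - [0, 0, 0.08]
    - [0, 0, 0.04]
    - [0, 0, 0.03]
    - [0, 0, 0.015]
  spin: [0, 0, 0, 0, 0, 0, 0, 0]

```text
time: 11.6
tool_pos: [404.3, 253.5, -7.6]
tcp_rot: [-3.141, -0.0, -0.657]
contact_force: [0.9, 0.1, 0.0]
grip_width: 59.5
finger_force: 0.0
```

Request:
servo_tool:
  linear:
    - [0, 0, 0.006]
    - [0, 0, 0.006]
    - [0, 0, 0.006]
    - [0, 0, 0.006]
    - [0, 0, 0.006]
    - [0, 0, 0]
    - [0, 0, 0]
    - [0, 0, 0]
  spin: [0, 0, 0, 0, 0, 0, 0, 0]

```text
time: 12.6
tool_pos: [404.2, 253.4, -13.6]
tcp_rot: [3.142, -0.0, -0.657]
contact_force: [1.3, -0.6, 0.1]
grip_width: 59.6
finger_force: 0.0
```

Request:
servo_tool:
  linear:
    - [0, 0, 0.006]
    - [0, 0, 0.006]
    - [0, 0, 0.006]
    - [0, 0, 0.006]
    - [0, 0, 0.006]
    - [0, 0, 0]
    - [0, 0, 0]
    - [0, 0, 0]
  spin: [0, 0, 0, 0, 0, 0, 0, 0]

```text
time: 13.6
tool_pos: [404.2, 253.5, -19.6]
tcp_rot: [-3.142, -0.0, -0.657]
contact_force: [-0.2, -0.2, -0.9]
grip_width: 59.7
finger_force: 0.0
```

Request:
servo_tool:
  linear:
    - [0, 0, 0.007]
    - [0, 0, 0.007]
    - [0, 0, 0.006]
    - [0, 0, 0]
    - [0, 0, 0]
    - [0, 0, 0]
    - [0, 0, 0]
    - [0, 0, 0]
  spin: [0, 0, 0, 0, 0, 0, 0, 0]
  hand: -1

```text
time: 14.6
tool_pos: [404.3, 253.5, -23.6]
tcp_rot: [-3.141, -0.0, -0.657]
contact_force: [1.2, 0.6, 0.9]
grip_width: 33.7
finger_force: 30.0
```

Gripped: width 33.7, force 30 N. Reported z runs about 37 mm below the real fingertips, and I account for that from here on. Now I carry the blank to the right station.

Request:
servo_tool:
  linear:
    - [0, 0, -0.05]
    - [0, 0, -0.1]
    - [0, 0, -0.1]
    - [0, 0, -0.1]
    - [0, 0, -0.05]
    - [0, 0, 0]
    - [0, 0, 0]
    - [0.02, 0.1, 0]
  spin: [0, 0, -0.08, -0.09, -0.09, -0.09, -0.082, 0]

```text
time: 15.6
tool_pos: [407.9, 233.8, 56.7]
tcp_rot: [3.141, 0.001, 0.025]
contact_force: [0.1, -0.7, -1.7]
grip_width: 33.9
finger_force: 3.0
```

Request:
servo_tool:
  linear:
    - [0.04, 0.18, 0]
    - [0.05, 0.22, 0]
    - [0.05, 0.22, 0]
    - [0.05, 0.22, 0]
    - [0.05, 0.22, 0]
    - [0.05, 0.22, 0]
    - [0.05, 0.22, 0]
    - [0.05, 0.22, 0]
  spin: [0, 0, 0, 0, 0, 0, 0, 0]

```text
time: 16.6
tool_pos: [493.5, -110.0, 56.7]
tcp_rot: [-3.141, 0.001, 0.021]
contact_force: [0.6, 0.3, -1.4]
grip_width: 34.0
finger_force: 30.0
```

Request:
servo_tool:
  linear:
    - [0.05, 0.22, 0]
    - [0.04, 0.2, 0]
    - [0.02, 0.1, 0]
    - [0, 0, 0]
    - [0, 0, 0]
    - [0, 0, 0]
    - [0, 0, 0]
    - [0, 0, 0]
  spin: [0, 0, 0, 0, 0, 0, 0, 0]

```text
time: 17.6
tool_pos: [518.2, -211.8, 56.5]
tcp_rot: [3.141, -0.0, 0.022]
contact_force: [-0.6, -0.3, -2.2]
grip_width: 33.8
finger_force: 30.0
```

Run:
```python
from h import *
go(523,-233,-7,.022)
w=cap('wrist','w5.png')
print(proj(w,[[523+60,-233+1.3-17,68],[523+60,-233+1.3+17,68]]))
cv2.imwrite('pics/w5c.png',cv2.resize(w['frame'][60:300,160:480],(800,600),interpolation=cv2.INTER_CUBIC))
```

```text
at [ 518.2 -211.8   56.5] yaw 0.022 shift [0.0215 0.1065 0.3176] spin 0.0 j6 1.02
[[400.87543734 123.97113828]
 [333.77370664 122.56826895]]
```

View pics/w5c.png

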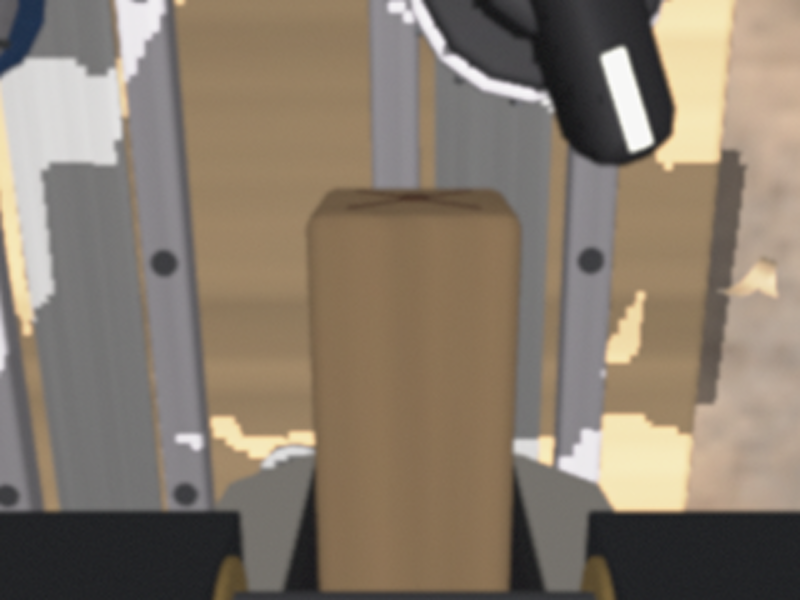

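The blank is held straight and level at crop (413,400). The right channel's outer-rail screw is at (590,260) and the middle station's right-rail screw at (165,263). I use these screws to check the channel centre line.

Run:
```python
from h import *
w=cap('wrist');P=lambda x,y:(160+x/2.5-.3,60+y/2.5-.3)
for q in[(590,260),(165,263),(185,494)]:print(atz(w,P(*q),25).round(1))
a=atz(w,P(572,260),25);print('inner edge R right rail',a.round(1))
print('blank end px centre',atz(w,P(414,215),111-20).round(1))
```

```text
[ 553.6 -256.8   25. ]
[ 550.5 -146.8   25. ]
[ 484.3 -148.2   25. ]
inner edge R right rail [ 553.5 -252.1   25. ]
blank end px centre [ 574.9 -210.7   91. ]
```

Request:
servo_tool:
  linear:
    - [0.0215, 0.0555, 0]
    - [0, 0.05, 0]
    - [0, 0, 0]
    - [0, 0, 0.08]
    - [0, 0, 0.08]
    - [0, 0, 0.07]
    - [0, 0, 0.03]
    - [0, 0, 0.02]
  spin: [0, 0, 0, 0, 0, 0, 0, 0]

```text
time: 18.7
tool_pos: [522.9, -233.1, -0.1]
tcp_rot: [-3.141, 0.0, 0.022]
contact_force: [-0.2, -0.7, -1.3]
grip_width: 33.8
finger_force: 30.0
```

Request:
servo_tool:
  linear:
    - [0, 0, 0.01]
    - [0, 0, 0.01]
    - [0, 0, 0.01]
    - [0, 0, 0.005]
    - [0, 0, 0]
    - [0, 0, 0]
    - [0, 0, 0]
    - [0, 0, 0]
  spin: [0, 0, 0, 0, 0, 0, 0, 0]

```text
time: 19.7
tool_pos: [522.9, -233.3, -6.6]
tcp_rot: [3.141, -0.0, 0.021]
contact_force: [-0.3, -0.2, -1.8]
grip_width: 34.0
finger_force: 30.0
```

Request:
servo_tool:
  linear:
    - [0, 0, 0.005]
    - [0, 0, 0.005]
    - [0, 0, 0]
    - [0, 0, 0]
    - [0, 0, 0]
    - [0, 0, 0]
    - [0, 0, -0.05]
    - [0, 0, -0.1]
  spin: [0, 0, 0, 0, 0, 0, 0, 0]
  hand: 0.2

```text
time: 20.7
tool_pos: [522.5, -233.0, 21.7]
tcp_rot: [-3.141, 0.001, 0.021]
contact_force: [-0.1, -0.5, -0.0]
grip_width: 55.1
finger_force: 0.0
```

Request:
servo_tool:
  linear:
    - [0, 0, -0.1]
    - [-0.1, 0, 0]
    - [-0.2, 0, 0]
    - [-0.1, 0, 0]
    - [0, 0, 0]
    - [0, 0, 0.08]
    - [0, 0, 0.12]
    - [0, 0, 0.04]
  spin: [0, 0, 0, 0, 0, 0, 0, 0]
  hand: -1

```text
time: 21.7
tool_pos: [443.4, -234.8, -7.3]
tcp_rot: [-3.141, 0.001, 0.022]
contact_force: [-0.6, 0.3, -0.4]
grip_width: 0.4
finger_force: 0.0
```

Request:
servo_tool:
  linear:
    - [0.04, 0, 0]
    - [0.04, 0, 0]
    - [0.04, 0, 0]
    - [0.04, 0, 0]
    - [0.04, 0, 0]
    - [0.03, 0, 0]
    - [0, 0, 0]
    - [0, 0, 0]
  spin: [0, 0, 0, 0, 0, 0, 0, 0]

```text
time: 22.7
tool_pos: [489.0, -233.9, -6.7]
tcp_rot: [3.142, -0.0, 0.021]
contact_force: [-0.1, 0.1, 0.0]
grip_width: 0.6
finger_force: 0.0
```

Run:
```python
from h import *
go(505,-233,-5,.022);print(monitor.get_obs()['contact_force'])
w=cap('wrist','w6.png')
```

```text
at [ 489.  -233.9   -6.7] yaw 0.021 shift [ 0.0802 -0.0029 -0.0083] spin -0.0003 j6 0.96
[-0.05231421  0.06482607  0.03724031]
```

View pics/w6.png

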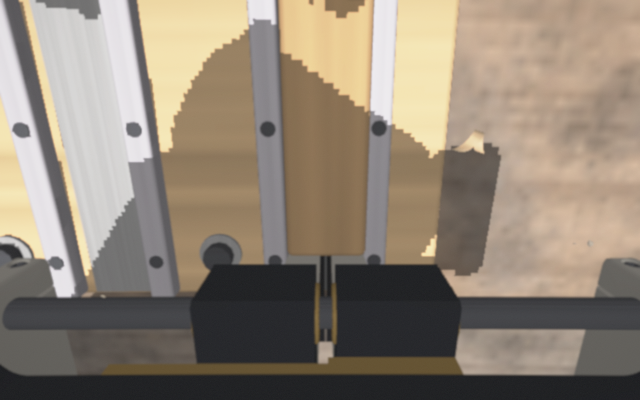

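The blank lies in the right channel, its far part between rails at (265..375,130), pushed by the shut fingers. Now I continue gently.

Request:
servo_tool:
  linear:
    - [0.012, 0, 0]
    - [0.012, 0, 0]
    - [0.012, 0, 0]
    - [0.012, 0, 0]
    - [0.012, 0, 0]
    - [0.012, 0, 0]
    - [0.012, 0, 0]
    - [0, 0, 0]
  spin: [0, 0, 0, 0, 0, 0, 0, 0]

```text
time: 23.75
tool_pos: [506.1, -233.7, -6.5]
tcp_rot: [3.141, -0.0, 0.022]
contact_force: [-0.1, -0.7, 0.2]
grip_width: 0.2
finger_force: 0.0
```

Request:
servo_tool:
  linear:
    - [0.004, 0, 0]
    - [0.004, 0, 0]
    - [0.004, 0, 0]
    - [0.004, 0, 0]
    - [0, 0, 0]
    - [0, 0, 0]
    - [0, 0, 0]
    - [0, 0, 0]
  spin: [0, 0, 0, 0, 0, 0, 0, 0]

```text
time: 24.75
tool_pos: [508.3, -233.5, -6.5]
tcp_rot: [-3.141, 0.001, 0.021]
contact_force: [-4.6, -1.4, 4.1]
grip_width: 0.4
finger_force: 2.6
```

Request:
servo_tool:
  linear:
    - [0.003, 0, 0]
    - [0.003, 0, 0]
    - [0.003, 0, 0]
    - [0.003, 0, 0]
    - [0, 0, 0]
    - [0, 0, 0]
    - [0, 0, 0]
    - [0, 0, 0]
  spin: [0, 0, 0, 0, 0, 0, 0, 0]

```text
time: 25.75
tool_pos: [508.2, -233.5, -6.5]
tcp_rot: [-3.141, 0.006, 0.022]
contact_force: [-14.0, -2.5, 10.1]
grip_width: 0.6
finger_force: 7.3
```

Seated at the stop: no further travel at 14 N, and the position matches a stop preset of about +52. I back off and go to the right knob.

Request:
servo_tool:
  linear:
    - [-0.06, 0, 0]
    - [0, 0, -0.1]
    - [0, 0, -0.2]
    - [0, 0, -0.2]
    - [0, 0, -0.2]
    - [0.1, 0, 0]
    - [0.15, 0, 0]
    - [0.15, -0.009, 0]
  spin: [0, 0, 0, 0, 0, 0, 0, 0]
  hand: 0

```text
time: 26.75
tool_pos: [580.5, -230.2, 133.6]
tcp_rot: [3.141, -0.002, 0.021]
contact_force: [-0.4, -0.5, 1.0]
grip_width: 46.2
finger_force: 0.0
```

Request:
servo_tool:
  linear:
    - [0.1, 0, 0]
    - [0.09, 0, 0]
    - [0, 0, 0]
    - [0, 0, 0]
    - [0, 0, 0]
    - [0, 0, 0]
    - [0, 0, 0]
    - [0, 0, 0]
  spin: [0, 0, -0.08, -0.08, -0.08, 0, 0, 0]

```text
time: 27.75
tool_pos: [617.3, -229.4, 133.4]
tcp_rot: [3.141, -0.0, 0.397]
contact_force: [0.3, -0.1, -0.2]
grip_width: 46.0
finger_force: 0.0
```

Run:
```python
from h import *
go(616.8,-229.2,72,.4);w=cap('wrist','w7.png')
import pickle;pickle.dump(w,open('w7.pkl','wb'))
```

```text
at [ 617.3 -229.4  133.4] yaw 0.397 shift [-0.002  -0.002   0.3069] spin -0.0019 j6 0.7
```

View pics/w7.png

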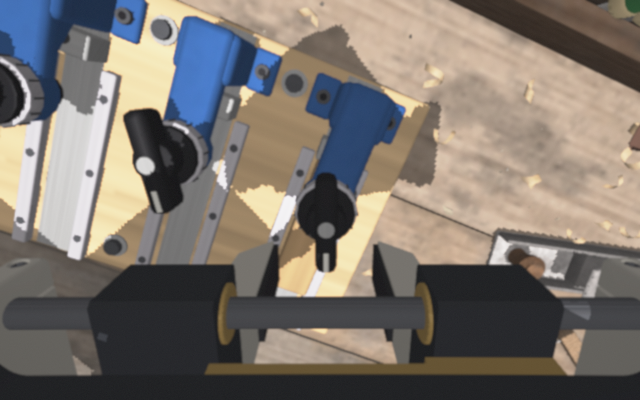

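The bar is centred at (326,225) and aligned with the tool. I descend and grip.

Request:
servo_tool:
  linear:
    - [-0.002, -0.002, 0.06]
    - [0, 0, 0.08]
    - [0, 0, 0.08]
    - [0, 0, 0.06]
    - [0, 0, 0.027]
    - [0, 0, 0]
    - [0, 0, 0]
    - [0, 0, 0]
  spin: [0, 0, 0, 0, 0, 0, 0, 0]

```text
time: 28.8
tool_pos: [617.1, -229.3, 72.7]
tcp_rot: [3.141, -0.001, 0.398]
contact_force: [-0.3, 0.2, -0.8]
grip_width: 45.8
finger_force: 0.0
```

Request:
servo_tool:
  linear:
    - [0, 0, 0]
    - [0, 0, 0]
    - [0, 0, 0]
    - [0, 0, 0]
    - [0, 0, 0]
    - [0, 0, 0]
    - [0, 0, 0]
    - [0, 0, 0]
  spin: [0, 0, 0, 0, 0, 0, 0, 0]
  hand: -1

```text
time: 29.8
tool_pos: [616.9, -229.7, 72.1]
tcp_rot: [3.141, -0.0, 0.398]
contact_force: [1.5, -4.5, -0.8]
grip_width: 13.9
finger_force: 30.0
```

Run:
```python
from h import *
o=monitor.get_obs();print(o['moment'],o['contact_force'],o['grip_width'],o['finger_force'],o['tcp_rot'][2])
```

```text
[-0.7849022  -0.35011932 -0.05683692] [ 1.52728408 -4.49632246 -0.75304585] 13.916865128975967 29.98623937368393 0.3982431487974296
```

Request:
servo_tool:
  linear:
    - [0, 0, 0]
    - [0, 0, 0]
    - [0, 0, 0]
    - [0, 0, 0]
    - [0, 0, 0]
    - [0, 0, 0]
    - [0, 0, 0]
    - [0, 0, 0]
  spin: [0.03, 0.045, 0.05, 0.05, 0.05, 0.05, 0.045, 0]

```text
time: 30.8
tool_pos: [616.9, -229.5, 72.1]
tcp_rot: [3.141, -0.001, -0.103]
contact_force: [1.9, -4.5, -1.0]
grip_width: 13.7
finger_force: 30.0
```

```bash
cat > m.py <<'E'
from h import *
o=monitor.get_obs();print('mz',o['moment'].round(3)[2],'F',o['contact_force'].round(1),'w',o['grip_width'].round(1),'ff',o['finger_force'].round(1),'yaw',o['tcp_rot'][2].round(3),'deg',np.degrees(o['tcp_rot'][2]).round(1))
E
python3 m.py
```

```text
Traceback (most recent call last):
  File "m.py", line 2, in <module>
    o=monitor.get_obs();print('mz',o['moment'].round(3)[2],'F',o['contact_force'].round(1),'w',o['grip_width'].round(1),'ff',o['finger_force'].round(1),'yaw',o['tcp_rot'][2].round(3),'deg',np.degrees(o['tcp_rot'][2]).round(1))
                                                                                               ^^^^^^^^^^^^^^^^^^^^^
AttributeError: 'float' object has no attribute 'round'
```

Request:
servo_tool:
  linear:
    - [0, 0, 0]
    - [0, 0, 0]
    - [0, 0, 0]
    - [0, 0, 0]
    - [0, 0, 0]
    - [0, 0, 0]
    - [0, 0, 0]
    - [0, 0, 0]
  spin: [0.015, 0.015, 0.015, 0.015, 0.015, 0.015, 0, 0]

```text
time: 31.8
tool_pos: [617.0, -229.5, 72.1]
tcp_rot: [3.141, -0.001, -0.244]
contact_force: [2.3, -4.1, -1.6]
grip_width: 13.6
finger_force: 30.0
```

```bash
python3 m.py
```

```text
Traceback (most recent call last):
  File "m.py", line 2, in <module>
    o=monitor.get_obs();print('mz',o['moment'].round(3)[2],'F',o['contact_force'].round(1),'w',o['grip_width'].round(1),'ff',o['finger_force'].round(1),'yaw',o['tcp_rot'][2].round(3),'deg',np.degrees(o['tcp_rot'][2]).round(1))
                                                                                               ^^^^^^^^^^^^^^^^^^^^^
AttributeError: 'float' object has no attribute 'round'
```

```bash
cat > m.py <<'E'
from h import *
o=monitor.get_obs();print('t',round(float(o['time']),2),'mz',round(float(o['moment'][2]),3),'w',round(float(o['grip_width']),1),'ff',round(float(o['finger_force']),1),'yaw',round(float(o['tcp_rot'][2]),3))
E
python3 m.py
```

```text
t 31.8 mz 0.129 w 13.6 ff 30.0 yaw -0.244
```

Request:
servo_tool:
  linear:
    - [0, 0, 0]
    - [0, 0, 0]
    - [0, 0, 0]
    - [0, 0, 0]
    - [0, 0, 0]
    - [0, 0, 0]
    - [0, 0, 0]
    - [0, 0, 0]
  spin: [0.015, 0.015, 0.015, 0.015, 0.015, 0.015, 0, 0]

```text
time: 32.8
tool_pos: [617.0, -229.5, 72.1]
tcp_rot: [3.141, -0.001, -0.385]
contact_force: [2.6, -5.2, -0.4]
grip_width: 13.4
finger_force: 30.0
```

```bash
python3 m.py
```

```text
t 32.8 mz 0.136 w 13.4 ff 30.0 yaw -0.385
```

Request:
servo_tool:
  linear:
    - [0, 0, 0]
    - [0, 0, 0]
    - [0, 0, 0]
    - [0, 0, 0]
    - [0, 0, 0]
    - [0, 0, 0]
    - [0, 0, 0]
    - [0, 0, 0]
  spin: [0.013, 0.013, 0.013, 0.013, 0.013, 0.013, 0.013, 0.013]

```text
time: 33.8
tool_pos: [617.0, -229.4, 72.1]
tcp_rot: [3.141, -0.001, -0.549]
contact_force: [2.2, -4.4, -0.9]
grip_width: 13.8
finger_force: 30.1
```

```bash
python3 m.py
```

```text
t 33.8 mz 0.322 w 13.8 ff 30.1 yaw -0.549
```

Request:
servo_tool:
  linear:
    - [0, 0, 0]
    - [0, 0, 0]
    - [0, 0, 0]
    - [0, 0, 0]
    - [0, 0, 0]
    - [0, 0, 0]
    - [0, 0, 0]
    - [0, 0, 0]
  spin: [0.013, 0.013, 0.013, 0.013, 0.013, 0.013, 0.013, 0.013]

```text
time: 34.8
tool_pos: [617.0, -229.4, 72.1]
tcp_rot: [3.141, -0.001, -0.712]
contact_force: [2.4, -3.9, -2.2]
grip_width: 13.8
finger_force: 30.1
```

```bash
python3 m.py
```

```text
t 34.8 mz 0.383 w 13.8 ff 30.1 yaw -0.712
```

Request:
servo_tool:
  linear:
    - [0, 0, 0]
    - [0, 0, 0]
    - [0, 0, 0]
    - [0, 0, 0]
    - [0, 0, 0]
    - [0, 0, 0]
    - [0, 0, 0]
    - [0, 0, 0]
  spin: [0.013, 0.013, 0.013, 0.013, 0.013, 0.013, 0.013, 0.013]

```text
time: 35.8
tool_pos: [617.1, -229.3, 72.1]
tcp_rot: [-3.141, -0.001, -0.877]
contact_force: [2.1, -4.0, -0.3]
grip_width: 13.9
finger_force: 30.0
```

```bash
python3 m.py
```

```text
t 35.8 mz -0.062 w 13.9 ff 30.0 yaw -0.877
```

Click felt: the moment rose to 0.38 N m and then dropped to about 0. I release and go for blank B, reading its fresh position on the way.

Request:
servo_tool:
  linear:
    - [0, 0, 0]
    - [0, 0, 0]
    - [0, 0, 0]
    - [0, 0, 0]
    - [0, 0, -0.1]
    - [0, 0, -0.15]
    - [0, 0, -0.1]
    - [0, 0, 0]
  spin: [0, 0, 0, 0, 0, 0, 0, 0]
  hand: 0.4

```text
time: 36.8
tool_pos: [617.6, -229.6, 143.8]
tcp_rot: [-3.14, -0.003, -0.877]
contact_force: [0.1, -0.6, -0.7]
grip_width: 64.1
finger_force: 0.0
```

Request:
servo_tool:
  linear:
    - [0, 0, 0]
    - [0, 0, 0]
    - [0, 0, 0]
    - [0, 0, 0]
    - [0, 0, 0]
    - [0, 0, 0]
    - [-0.01, -0.1, 0]
    - [-0.028, -0.2, 0]
  spin: [-0.105, -0.105, -0.105, -0.105, -0.105, -0.108, 0, 0]

```text
time: 37.8
tool_pos: [601.3, -169.6, 140.7]
tcp_rot: [-3.141, 0.001, 0.111]
contact_force: [-0.2, 1.0, -1.2]
grip_width: 64.3
finger_force: 0.0
```

Request:
servo_tool:
  linear:
    - [-0.028, -0.23, 0]
    - [-0.028, -0.23, 0]
    - [-0.028, -0.23, 0]
    - [-0.028, -0.23, 0]
    - [-0.028, -0.23, 0]
    - [-0.028, -0.23, 0]
    - [-0.028, -0.23, 0]
    - [-0.028, -0.23, 0]
  spin: [0, 0, 0, 0, 0, 0, 0, 0]

```text
time: 38.8
tool_pos: [512.6, 191.9, 141.4]
tcp_rot: [-3.141, 0.001, 0.114]
contact_force: [0.2, 0.7, 0.9]
grip_width: 64.4
finger_force: 0.0
```

Run:
```python
from h import *
t=cap('top','t8.png')
for b in blanks(t):print(b)
w=cap('wrist','w8.png')
print('wrist')
for b in blanks(w,box=(0,0,640,262),lo=(8,60,60)):
    if b[2]>25 and b[3]>25 :print(b)
go(473,358.7,20,.117)
```

```text
(471.9, 358.3, 121.7, 36.5, 7.3, array([238.7, 203.4]))
wrist
(470.1, 372.5, 123.0, 207.2, -62.5, array([126.5, 193.4]))
(527.7, -56.3, 128.0, 39.9, 1.7, array([607.3, 206.2]))
(625.2, 218.6, 27.2, 86.2, -84.9, array([319. ,  46.1]))
(566.0, 76.1, 115.6, 215.9, -1.0, array([484.8,  94.2]))
(584.8, 350.6, 103.0, 181.4, -81.8, array([149.8,  40.8]))
at [511.8 194.3 141.5] yaw 0.119 shift [-0.0952 -0.8392  0.6073] spin 0.001 j6 1.67
```

Request:
servo_tool:
  linear:
    - [-0.024, -0.2, 0]
    - [-0.024, -0.22, 0]
    - [-0.024, -0.22, 0]
    - [-0.024, -0.14, 0]
    - [0, -0.06, 0.1]
    - [0, 0, 0.15]
    - [0, 0, 0.15]
    - [0, 0, 0.1]
  spin: [0, 0, 0, 0, 0, 0, 0, 0]

```text
time: 39.9
tool_pos: [474.3, 353.6, 40.0]
tcp_rot: [3.14, 0.003, 0.114]
contact_force: [-0.6, 0.3, -0.6]
grip_width: 63.8
finger_force: 0.0
```

Run:
```python
from h import *
go(472.2,358.5,-23.6,.119)
```

```text
at [474.3 353.6  40. ] yaw 0.114 shift [-0.0077 -0.0257  0.3181] spin -0.0032 j6 1.97
```

Request:
servo_tool:
  linear:
    - [-0.008, -0.026, 0]
    - [0, 0, 0.05]
    - [0, 0, 0.08]
    - [0, 0, 0.08]
    - [0, 0, 0.06]
    - [0, 0, 0.03]
    - [0, 0, 0.018]
    - [0, 0, 0]
  spin: [0, 0, 0, 0, 0, 0, 0, 0]

```text
time: 40.9
tool_pos: [473.8, 359.3, -21.6]
tcp_rot: [3.142, -0.0, 0.117]
contact_force: [0.6, -1.1, 0.6]
grip_width: 64.5
finger_force: 0.0
```

Request:
servo_tool:
  linear:
    - [0, 0, 0]
    - [0, 0, 0]
    - [0, 0, 0]
    - [0, 0, 0]
    - [0, 0, 0]
    - [0, 0, 0]
    - [0, 0, 0]
    - [0, 0, 0]
  spin: [0, 0, 0, 0, 0, 0, 0, 0]
  hand: -1

```text
time: 41.9
tool_pos: [473.8, 359.4, -21.4]
tcp_rot: [-3.141, -0.0, 0.117]
contact_force: [0.2, -0.1, 2.9]
grip_width: 33.7
finger_force: 30.0
```

Run:
```python
from h import *
o=dict(monitor.get_obs());go(521,-123,-7,.022)
o['tcp_rot']=np.array([0,0,.022]);go(521,-123,-7,.022,o)
```

```text
at [473.8 359.4 -21.4] yaw 0.117 shift [-0.0479  2.423  -0.0721] spin 0.0607 j6 1.97
at [473.8 359.4 -21.4] yaw 0.022 shift [ 0.1829  2.4166 -0.0721] spin 0.0 j6 1.97
```

Request:
servo_tool:
  linear:
    - [0, 0, -0.05]
    - [0, 0, -0.1]
    - [0, 0, -0.1]
    - [0, 0, -0.1]
    - [0, 0, -0.05]
    - [0.008, 0.1, 0]
    - [0.013, 0.18, 0]
    - [0.016, 0.22, 0]
  spin: [0, 0.03, 0.031, 0, 0, 0, 0, 0]

```text
time: 42.9
tool_pos: [482.4, 257.5, 57.4]
tcp_rot: [3.141, 0.002, 0.022]
contact_force: [0.5, -0.2, -0.4]
grip_width: 33.6
finger_force: 30.0
```

Request:
servo_tool:
  linear:
    - [0.017, 0.22, 0]
    - [0.017, 0.22, 0]
    - [0.017, 0.22, 0]
    - [0.017, 0.22, 0]
    - [0.017, 0.22, 0]
    - [0.017, 0.22, 0]
    - [0.017, 0.22, 0]
    - [0.017, 0.22, 0]
  spin: [0, 0, 0, 0, 0, 0, 0, 0]

```text
time: 43.9
tool_pos: [516.5, -94.0, 57.5]
tcp_rot: [-3.141, 0.002, 0.021]
contact_force: [1.0, 0.4, -1.9]
grip_width: 34.0
finger_force: 30.0
```

Request:
servo_tool:
  linear:
    - [0.01, 0.1, 0]
    - [0, 0.057, 0]
    - [0, 0, 0]
    - [0, 0, 0]
    - [0, 0, 0]
    - [0, 0, 0]
    - [0, 0, 0]
    - [0, 0, 0]
  spin: [0, 0, 0, 0, 0, 0, 0, 0]

```text
time: 44.9
tool_pos: [520.7, -123.1, 58.4]
tcp_rot: [3.141, -0.0, 0.022]
contact_force: [-1.2, -0.3, -1.4]
grip_width: 33.8
finger_force: 30.0
```

Run:
```python
from h import *
go(521,-123,-4.5,.022)
w=cap('wrist','w9.png')
cv2.imwrite('pics/w9c.png',cv2.resize(w['frame'][60:300,160:480],(800,600),interpolation=cv2.INTER_CUBIC))
```

```text
at [ 520.7 -123.1   58.4] yaw 0.022 shift [ 0.0016 -0.0004  0.3146] spin -0.0002 j6 1.17
```

View pics/w9c.png

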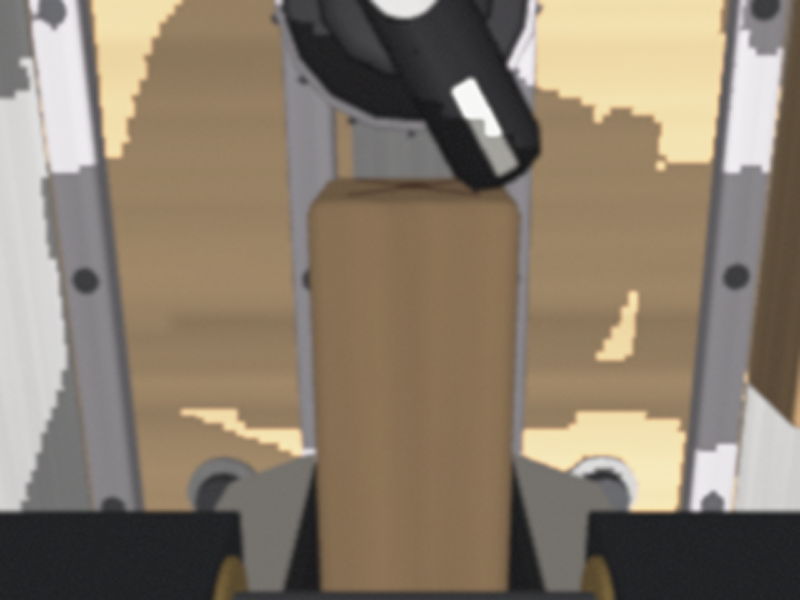

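The blank is centred in the middle channel: the neighbouring rail screws at (85,281) and (737,277) are symmetric about it. Its far end is close to the knob bar, so I lower it 6 mm further back.

Request:
servo_tool:
  linear:
    - [-0.03, 0, 0]
    - [0, 0, 0.05]
    - [0, 0, 0.08]
    - [0, 0, 0.08]
    - [0, 0, 0.06]
    - [0, 0, 0.025]
    - [0, 0, 0.01]
    - [0, 0, 0.01]
  spin: [0, 0, 0, 0, 0, 0, 0, 0]

```text
time: 45.95
tool_pos: [515.0, -123.5, -4.3]
tcp_rot: [3.141, -0.001, 0.021]
contact_force: [-0.1, 0.6, -1.2]
grip_width: 33.7
finger_force: 30.0
```

```bash
python3 m.py
```

```text
t 45.95 mz 0.024 w 33.7 ff 30.0 yaw 0.021
```

Request:
servo_tool:
  linear:
    - [0, 0, 0.005]
    - [0, 0, 0.003]
    - [0, 0, 0]
    - [0, 0, 0]
    - [0, 0, 0]
    - [0, 0, 0]
    - [0, 0, -0.05]
    - [0, 0, -0.1]
  spin: [0, 0, 0, 0, 0, 0, 0, 0]
  hand: 0.2

```text
time: 46.95
tool_pos: [514.2, -123.1, 24.1]
tcp_rot: [-3.141, 0.001, 0.021]
contact_force: [0.7, -0.4, 0.5]
grip_width: 54.9
finger_force: 0.0
```

Request:
servo_tool:
  linear:
    - [0, 0, -0.1]
    - [-0.1, 0, 0]
    - [-0.2, 0, 0]
    - [-0.1, 0, 0]
    - [0, 0, 0]
    - [0, 0, 0.08]
    - [0, 0, 0.12]
    - [0, 0, 0.04]
  spin: [0, 0, 0, 0, 0, 0, 0, 0]
  hand: -1

```text
time: 47.95
tool_pos: [435.2, -125.0, -4.9]
tcp_rot: [-3.141, 0.001, 0.022]
contact_force: [-0.4, -0.4, 0.9]
grip_width: 0.7
finger_force: 0.0
```

Run:
```python
from h import *
go(505,-123.5,-5,.022)
```

```text
at [ 435.2 -125.    -4.9] yaw 0.022 shift [3.492e-01 1.000e-04 6.000e-04] spin -0.0003 j6 1.1
```

Request:
servo_tool:
  linear:
    - [0.04, 0, 0]
    - [0.04, 0, 0]
    - [0.04, 0, 0]
    - [0.04, 0, 0]
    - [0.04, 0, 0]
    - [0.04, 0, 0]
    - [0.03, 0, 0]
    - [0.025, 0, 0]
  spin: [0, 0, 0, 0, 0, 0, 0, 0]

```text
time: 48.95
tool_pos: [493.9, -123.7, -4.2]
tcp_rot: [3.142, 0.0, 0.022]
contact_force: [-0.9, -0.1, 0.8]
grip_width: 0.5
finger_force: 0.8
```

Request:
servo_tool:
  linear:
    - [0.015, 0, 0]
    - [0.012, 0, 0]
    - [0.01, 0, 0]
    - [0.005, 0, 0]
    - [0.003, 0, 0]
    - [0, 0, 0]
    - [0, 0, 0]
    - [0, 0, 0]
  spin: [0, 0, 0, 0, 0, 0, 0, 0]

```text
time: 49.95
tool_pos: [502.8, -123.6, -4.1]
tcp_rot: [3.141, -0.0, 0.021]
contact_force: [-0.2, -0.3, -0.4]
grip_width: 0.4
finger_force: 0.1
```

Request:
servo_tool:
  linear:
    - [0.004, 0, 0]
    - [0.004, 0, 0]
    - [0.004, 0, 0]
    - [0.004, 0, 0]
    - [0, 0, 0]
    - [0, 0, 0]
    - [0, 0, 0]
    - [0, 0, 0]
  spin: [0, 0, 0, 0, 0, 0, 0, 0]

```text
time: 50.95
tool_pos: [506.0, -123.6, -4.2]
tcp_rot: [3.141, -0.0, 0.021]
contact_force: [-0.1, -0.2, 0.8]
grip_width: 0.4
finger_force: 0.0
```

Request:
servo_tool:
  linear:
    - [0.004, 0, 0]
    - [0.004, 0, 0]
    - [0.004, 0, 0]
    - [0.004, 0, 0]
    - [0.004, 0, 0]
    - [0, 0, 0]
    - [0, 0, 0]
    - [0, 0, 0]
  spin: [0, 0, 0, 0, 0, 0, 0, 0]

```text
time: 51.95
tool_pos: [507.8, -123.4, -4.2]
tcp_rot: [-3.141, 0.004, 0.022]
contact_force: [-8.0, -0.9, 6.3]
grip_width: 0.2
finger_force: 4.4
```

Request:
servo_tool:
  linear:
    - [0.004, 0, 0]
    - [0.003, 0, 0]
    - [0.003, 0, 0]
    - [0, 0, 0]
    - [0, 0, 0]
    - [0, 0, 0]
    - [0, 0, 0]
    - [0, 0, 0]
  spin: [0, 0, 0, 0, 0, 0, 0, 0]

```text
time: 52.95
tool_pos: [507.7, -123.3, -4.2]
tcp_rot: [-3.141, 0.008, 0.022]
contact_force: [-15.7, -2.5, 12.7]
grip_width: 1.0
finger_force: 8.1
```

Seated: no travel at 16 N. Now the middle knob.

Request:
servo_tool:
  linear:
    - [-0.06, 0, 0]
    - [0, 0, -0.1]
    - [0, 0, -0.2]
    - [0, 0, -0.2]
    - [0, 0, -0.2]
    - [0.1, 0, 0]
    - [0.15, 0, 0]
    - [0.15, -0.009, 0]
  spin: [0, 0, 0, 0, 0, 0, 0, 0]
  hand: 0

```text
time: 53.95
tool_pos: [581.0, -120.2, 136.0]
tcp_rot: [3.141, -0.002, 0.021]
contact_force: [0.9, 0.4, 0.9]
grip_width: 46.2
finger_force: 0.0
```

Request:
servo_tool:
  linear:
    - [0.1, 0, 0]
    - [0.075, 0, 0]
    - [0, 0, 0]
    - [0, 0, 0]
    - [0, 0, 0]
    - [0, 0, 0]
    - [0, 0, 0]
    - [0, 0, 0]
  spin: [0, 0, -0.077, -0.077, -0.076, -0.076, 0, 0]

```text
time: 54.95
tool_pos: [614.9, -119.3, 135.7]
tcp_rot: [3.141, -0.0, 0.5]
contact_force: [0.0, 0.6, 0.3]
grip_width: 46.2
finger_force: 0.0
```

Run:
```python
from h import *
go(614,-119.7,72,.503);w=cap('wrist','w10.png')
cv2.imwrite('pics/w10c.png',w['frame'][:300,150:560])
```

```text
at [ 614.9 -119.3  135.7] yaw 0.5 shift [-0.0048 -0.0006  0.3187] spin -0.002 j6 0.76
```

View pics/w10c.png

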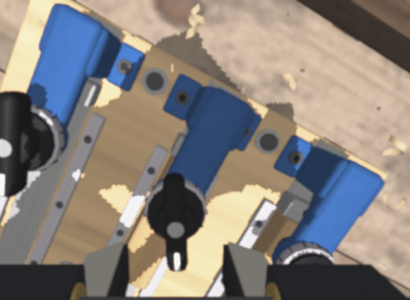

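The middle bar is vertical and centred at (176,225) in the crop. I descend, grip and turn.

Request:
servo_tool:
  linear:
    - [-0.005, 0, 0.06]
    - [0, 0, 0.08]
    - [0, 0, 0.08]
    - [0, 0, 0.06]
    - [0, 0, 0.038]
    - [0, 0, 0]
    - [0, 0, 0]
    - [0, 0, 0]
  spin: [0, 0, 0, 0, 0, 0, 0, 0]

```text
time: 56.0
tool_pos: [614.3, -120.0, 72.8]
tcp_rot: [3.141, -0.001, 0.502]
contact_force: [0.4, -1.3, -0.1]
grip_width: 45.9
finger_force: 0.0
```

Request:
servo_tool:
  linear:
    - [0, 0, 0]
    - [0, 0, 0]
    - [0, 0, 0]
    - [0, 0, 0]
    - [0, 0, 0]
    - [0, 0, 0]
    - [0, 0, 0]
    - [0, 0, 0]
  spin: [0, 0, 0, 0, 0, 0, 0, 0]
  hand: -1

```text
time: 57.0
tool_pos: [614.0, -119.9, 72.3]
tcp_rot: [3.141, -0.0, 0.502]
contact_force: [0.4, -0.8, 0.6]
grip_width: 14.0
finger_force: 29.7
```

Request:
servo_tool:
  linear:
    - [0, 0, 0]
    - [0, 0, 0]
    - [0, 0, 0]
    - [0, 0, 0]
    - [0, 0, 0]
    - [0, 0, 0]
    - [0, 0, 0]
    - [0, 0, 0]
  spin: [0.03, 0.045, 0.05, 0.05, 0.05, 0.05, 0.045, 0]

```text
time: 58.0
tool_pos: [613.9, -119.8, 72.2]
tcp_rot: [-3.142, -0.0, 0.0]
contact_force: [0.3, 0.2, 0.8]
grip_width: 13.9
finger_force: 29.7
```

Request:
servo_tool:
  linear:
    - [0, 0, 0]
    - [0, 0, 0]
    - [0, 0, 0]
    - [0, 0, 0]
    - [0, 0, 0]
    - [0, 0, 0]
    - [0, 0, 0]
    - [0, 0, 0]
  spin: [0.012, 0.012, 0.012, 0.012, 0.012, 0.012, 0.012, 0.012]

```text
time: 59.0
tool_pos: [613.9, -119.8, 72.2]
tcp_rot: [-3.142, 0.0, -0.153]
contact_force: [0.1, 1.8, 1.4]
grip_width: 13.9
finger_force: 29.7
```

```bash
python3 m.py
```

```text
t 59.0 mz 0.262 w 13.9 ff 29.7 yaw -0.153
```

Request:
servo_tool:
  linear:
    - [0, 0, 0]
    - [0, 0, 0]
    - [0, 0, 0]
    - [0, 0, 0]
    - [0, 0, 0]
    - [0, 0, 0]
    - [0, 0, 0]
    - [0, 0, 0]
  spin: [0.013, 0.013, 0.013, 0.013, 0.013, 0.013, 0.013, 0.013]

```text
time: 60.0
tool_pos: [613.9, -119.8, 72.2]
tcp_rot: [-3.142, 0.0, -0.316]
contact_force: [0.7, 2.2, 0.7]
grip_width: 13.8
finger_force: 29.7
```

```bash
python3 m.py
```

```text
t 60.0 mz 0.194 w 13.8 ff 29.7 yaw -0.316
```

Request:
servo_tool:
  linear:
    - [0, 0, 0]
    - [0, 0, 0]
    - [0, 0, 0]
    - [0, 0, 0]
    - [0, 0, 0]
    - [0, 0, 0]
    - [0, 0, 0]
    - [0, 0, 0]
  spin: [0.013, 0.013, 0.013, 0.013, 0.013, 0.013, 0.013, 0.013]

```text
time: 61.0
tool_pos: [613.9, -119.8, 72.2]
tcp_rot: [-3.142, -0.0, -0.479]
contact_force: [-0.2, 3.2, 0.8]
grip_width: 13.7
finger_force: 29.8
```

```bash
python3 m.py
```

```text
t 61.0 mz 0.292 w 13.7 ff 29.8 yaw -0.479
```

Request:
servo_tool:
  linear:
    - [0, 0, 0]
    - [0, 0, 0]
    - [0, 0, 0]
    - [0, 0, 0]
    - [0, 0, 0]
    - [0, 0, 0]
    - [0, 0, 0]
    - [0, 0, 0]
  spin: [0.013, 0.013, 0.013, 0.013, 0.013, 0.013, 0.013, 0.013]

```text
time: 62.0
tool_pos: [613.9, -119.8, 72.2]
tcp_rot: [-3.142, -0.0, -0.643]
contact_force: [-1.0, 3.7, 1.4]
grip_width: 13.8
finger_force: 29.9
```

```bash
python3 m.py
```

```text
t 62.0 mz 0.387 w 13.8 ff 29.9 yaw -0.643
```

Request:
servo_tool:
  linear:
    - [0, 0, 0]
    - [0, 0, 0]
    - [0, 0, 0]
    - [0, 0, 0]
    - [0, 0, 0]
    - [0, 0, 0]
    - [0, 0, 0]
    - [0, 0, 0]
  spin: [0.013, 0.013, 0.013, 0.013, 0.013, 0.013, 0.013, 0.013]

```text
time: 63.0
tool_pos: [614.0, -119.8, 72.2]
tcp_rot: [-3.141, 0.0, -0.807]
contact_force: [0.1, 4.8, 1.4]
grip_width: 13.7
finger_force: 29.7
```

```bash
python3 m.py
```

```text
t 63.0 mz 0.01 w 13.7 ff 29.7 yaw -0.807
```

Click felt again: the moment went from 0.39 to 0.01 N m. On to blank C.

Request:
servo_tool:
  linear:
    - [0, 0, 0]
    - [0, 0, 0]
    - [0, 0, 0]
    - [0, 0, 0]
    - [0, 0, -0.1]
    - [0, 0, -0.15]
    - [0, 0, -0.1]
    - [0, 0, 0]
  spin: [0, 0, 0, 0, 0, 0, 0, 0]
  hand: 0.4

```text
time: 64.0
tool_pos: [614.9, -120.3, 143.8]
tcp_rot: [-3.14, -0.003, -0.805]
contact_force: [-1.1, -0.1, -0.5]
grip_width: 64.2
finger_force: 0.0
```

Request:
servo_tool:
  linear:
    - [0, 0, 0]
    - [0, 0, 0]
    - [0, 0, 0]
    - [0, 0, 0]
    - [-0.03, -0.1, 0]
    - [-0.05, -0.18, 0]
    - [-0.065, -0.21, 0]
    - [-0.065, -0.21, 0]
  spin: [-0.0875, -0.0875, -0.0875, -0.0875, 0, 0, 0, 0]

```text
time: 65.0
tool_pos: [607.7, 28.8, 141.4]
tcp_rot: [-3.142, 0.001, -0.258]
contact_force: [1.1, 0.4, -0.2]
grip_width: 64.3
finger_force: 0.0
```

Request:
servo_tool:
  linear:
    - [-0.065, -0.21, 0]
    - [-0.065, -0.21, 0]
    - [-0.065, -0.21, 0]
    - [0, 0, 0]
    - [0, 0, 0]
    - [0, 0, 0]
    - [0, 0, 0]
    - [0, 0, 0]
  spin: [0, 0, 0, 0, 0, 0, 0, 0]

```text
time: 66.0
tool_pos: [602.7, 157.3, 142.2]
tcp_rot: [3.141, -0.0, -0.256]
contact_force: [0.4, 0.6, 0.6]
grip_width: 64.1
finger_force: 0.0
```

Run:
```python
from h import *
t=cap('top','t11.png')
for b in blanks(t):print(b)
go(596.9,306.1,-22,-.257)
```

```text
(597.4, 306.7, 34.7, 120.6, -12.0, array([253.4, 170.1]))
at [602.8 157.4 142.2] yaw -0.256 shift [-0.2167 -0.7118  0.821 ] spin 0.0006 j6 1.96
```

Request:
servo_tool:
  linear:
    - [-0.05, -0.16, 0]
    - [-0.06, -0.2, 0]
    - [-0.06, -0.2, 0]
    - [-0.047, -0.15, 0]
    - [0, 0, 0.1]
    - [0, 0, 0.15]
    - [0, 0, 0.15]
    - [0, 0, 0]
  spin: [0, 0, 0, 0, 0, 0, 0, 0]

```text
time: 67.05
tool_pos: [594.8, 305.5, 59.6]
tcp_rot: [3.138, 0.005, -0.255]
contact_force: [-0.5, -0.0, 0.2]
grip_width: 64.3
finger_force: 0.0
```

Run:
```python
from h import *
w=cap('wrist','w12.png')
for b in blanks(w,box=(240,0,420,245),lo=(8,60,60)):print(b)
go(597.2,306.3,-22,-.25)
cv2.imwrite('pics/w12c.png',w['frame'][:300,200:480])
```

```text
(628.8, 244.7, 6.6, 17.4, -87.7, array([405.2, 142.8]))
(619.9, 306.6, 42.9, 88.2, -14.7, array([316.7, 177.7]))
at [596.1 306.   61.7] yaw -0.255 shift [ 0.0048 -0.0029  0.4183] spin -0.0034 j6 2.19
```

View pics/w12c.png

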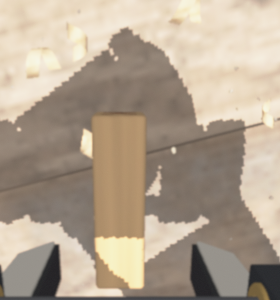

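Blank C lies straight between the fingers at crop (118,200), about 3 mm left of centre, so I correct that, descend and grip.

Request:
servo_tool:
  linear:
    - [0.005, -0.013, 0.06]
    - [0, 0, 0.1]
    - [0, 0, 0.1]
    - [0, 0, 0.08]
    - [0, 0, 0.05]
    - [0, 0, 0.02]
    - [0, 0, 0.006]
    - [0, 0, 0]
  spin: [0, 0, 0, 0, 0, 0, 0, 0]

```text
time: 68.1
tool_pos: [598.4, 308.7, -20.5]
tcp_rot: [-3.141, -0.001, -0.255]
contact_force: [-0.4, 0.1, 0.5]
grip_width: 64.2
finger_force: 0.0
```

Request:
servo_tool:
  linear:
    - [0, 0, 0]
    - [0, 0, 0]
    - [0, 0, 0]
    - [0, 0, 0]
    - [0, 0, 0]
    - [0, 0, 0]
    - [0, 0, 0]
    - [0, 0, 0]
  spin: [0, 0, 0, 0, 0, 0, 0, 0]
  hand: -1

```text
time: 69.1
tool_pos: [598.1, 308.6, -21.0]
tcp_rot: [3.142, -0.0, -0.255]
contact_force: [-0.9, 0.2, 1.7]
grip_width: 33.9
finger_force: 30.0
```

Run:
```python
from h import *
o=dict(monitor.get_obs());go(513,-13.2,-4,.022)
o['tcp_rot']=np.array([0,0,.022]);go(513,-13.2,-4,.022,o)
```

```text
at [598.1 308.6 -21. ] yaw -0.255 shift [-0.006   1.6643 -0.0848] spin -0.1763 j6 2.19
at [598.1 308.6 -21. ] yaw 0.022 shift [-0.4608  1.5992 -0.0848] spin 0.0 j6 2.19
```

Request:
servo_tool:
  linear:
    - [0, 0, -0.05]
    - [0, 0, -0.1]
    - [0, 0, -0.1]
    - [0, 0, -0.1]
    - [0, 0, -0.05]
    - [-0.08, 0.1, 0]
    - [-0.12, 0.15, 0]
    - [-0.12, 0.15, 0]
  spin: [0, -0.059, -0.059, -0.058, 0, 0, 0, 0]

```text
time: 70.1
tool_pos: [534.8, 226.4, 58.7]
tcp_rot: [3.141, 0.001, 0.019]
contact_force: [0.2, -0.3, -0.4]
grip_width: 33.7
finger_force: 30.0
```

Request:
servo_tool:
  linear:
    - [-0.141, 0.2, 0]
    - [0, 0.22, 0]
    - [0, 0.22, 0]
    - [0, 0.22, 0]
    - [0, 0.22, 0]
    - [0, 0.12, 0]
    - [0, 0, 0]
    - [0, 0, 0]
  spin: [0, 0, 0, 0, 0, 0, 0, 0]

```text
time: 71.1
tool_pos: [512.6, -12.7, 58.9]
tcp_rot: [-3.141, 0.0, 0.02]
contact_force: [0.0, -0.0, -1.0]
grip_width: 34.2
finger_force: 30.0
```

Run:
```python
from h import *
go(513,-13.2,-4,.022)
w=cap('wrist','w13.png')
cv2.imwrite('pics/w13c.png',cv2.resize(w['frame'][60:300,160:480],(640,480),interpolation=cv2.INTER_CUBIC))
```

```text
at [512.6 -12.7  58.9] yaw 0.02 shift [0.0022 0.0027 0.3146] spin -0.001 j6 1.38
```

View pics/w13c.png

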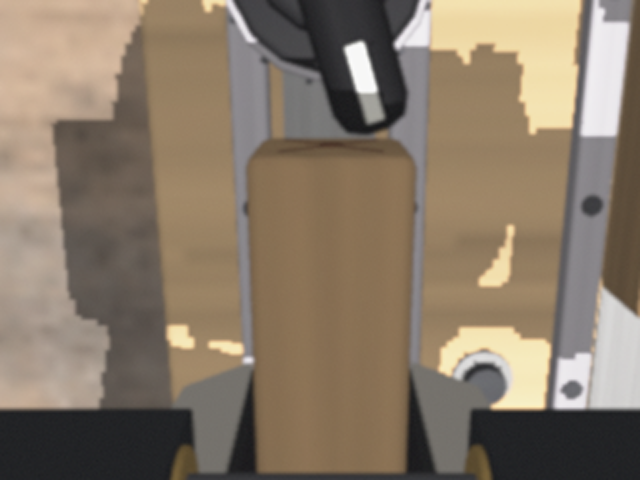

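The blank is centred over the left channel: its rail screws show evenly on both sides at (245,208) and (415,208). I lower, release and push.

Request:
servo_tool:
  linear:
    - [0, 0.002, 0]
    - [0, 0, 0.05]
    - [0, 0, 0.08]
    - [0, 0, 0.08]
    - [0, 0, 0.06]
    - [0, 0, 0.025]
    - [0, 0, 0.012]
    - [0, 0, 0.008]
  spin: [0, 0, 0, 0, 0, 0, 0, 0]

```text
time: 72.15
tool_pos: [513.1, -13.8, -3.8]
tcp_rot: [3.141, -0.001, 0.021]
contact_force: [0.6, 0.3, -1.2]
grip_width: 33.7
finger_force: 30.0
```

Request:
servo_tool:
  linear:
    - [0, 0, 0.005]
    - [0, 0, 0.003]
    - [0, 0, 0]
    - [0, 0, 0]
    - [0, 0, 0]
    - [0, 0, 0]
    - [0, 0, -0.05]
    - [0, 0, -0.1]
  spin: [0, 0, 0, 0, 0, 0, 0, 0]
  hand: 0.2

```text
time: 73.15
tool_pos: [512.3, -13.6, 24.7]
tcp_rot: [-3.141, 0.001, 0.021]
contact_force: [0.1, 0.3, -0.1]
grip_width: 55.1
finger_force: 0.0
```

Request:
servo_tool:
  linear:
    - [0, 0, -0.1]
    - [-0.1, 0, 0]
    - [-0.2, 0, 0]
    - [-0.1, 0, 0]
    - [0, 0, 0]
    - [0, 0, 0.08]
    - [0, 0, 0.12]
    - [0, 0, 0.04]
  spin: [0, 0, 0, 0, 0, 0, 0, 0]
  hand: -1

```text
time: 74.15
tool_pos: [433.5, -15.5, -4.3]
tcp_rot: [-3.142, 0.001, 0.021]
contact_force: [-0.6, 0.1, -1.0]
grip_width: 0.5
finger_force: 0.0
```

Run:
```python
from h import *
go(499,-13.6,-5,.022)
```

```text
at [433.5 -15.5  -4.3] yaw 0.021 shift [ 0.3279 -0.0023  0.0036] spin -0.0003 j6 1.34
```

Request:
servo_tool:
  linear:
    - [0.04, 0, 0]
    - [0.04, 0, 0]
    - [0.04, 0, 0]
    - [0.04, 0, 0]
    - [0.04, 0, 0]
    - [0.04, 0, 0]
    - [0.03, 0, 0]
    - [0.025, 0, 0]
  spin: [0, 0, 0, 0, 0, 0, 0, 0]

```text
time: 75.15
tool_pos: [492.1, -14.1, -3.7]
tcp_rot: [3.142, 0.0, 0.021]
contact_force: [-1.8, -0.4, 0.8]
grip_width: 0.4
finger_force: 0.8
```

Request:
servo_tool:
  linear:
    - [0.012, 0, 0]
    - [0.01, 0, 0]
    - [0.008, 0, 0]
    - [0.005, 0, 0]
    - [0.003, 0, 0]
    - [0, 0, 0]
    - [0, 0, 0]
    - [0, 0, 0]
  spin: [0, 0, 0, 0, 0, 0, 0, 0]

```text
time: 76.15
tool_pos: [499.5, -14.0, -3.5]
tcp_rot: [3.141, -0.0, 0.021]
contact_force: [0.0, -0.7, 0.4]
grip_width: 0.2
finger_force: 0.0
```

Request:
servo_tool:
  linear:
    - [0.004, 0, 0]
    - [0.004, 0, 0]
    - [0.004, 0, 0]
    - [0.004, 0, 0]
    - [0.004, 0, 0]
    - [0, 0, 0]
    - [0, 0, 0]
    - [0, 0, 0]
  spin: [0, 0, 0, 0, 0, 0, 0, 0]

```text
time: 77.15
tool_pos: [503.6, -13.9, -3.6]
tcp_rot: [3.141, -0.0, 0.021]
contact_force: [-1.0, -0.8, 0.4]
grip_width: 0.5
finger_force: 0.1
```

Request:
servo_tool:
  linear:
    - [0.004, 0, 0]
    - [0.004, 0, 0]
    - [0.004, 0, 0]
    - [0.004, 0, 0]
    - [0.004, 0, 0]
    - [0, 0, 0]
    - [0, 0, 0]
    - [0, 0, 0]
  spin: [0, 0, 0, 0, 0, 0, 0, 0]

```text
time: 78.15
tool_pos: [507.6, -13.9, -3.6]
tcp_rot: [3.141, -0.0, 0.021]
contact_force: [0.2, -0.7, -1.1]
grip_width: 0.6
finger_force: 0.0
```

Request:
servo_tool:
  linear:
    - [0.004, 0, 0]
    - [0.004, 0, 0]
    - [0.004, 0, 0]
    - [0.004, 0, 0]
    - [0.004, 0, 0]
    - [0, 0, 0]
    - [0, 0, 0]
    - [0, 0, 0]
  spin: [0, 0, 0, 0, 0, 0, 0, 0]

```text
time: 79.15
tool_pos: [509.0, -13.7, -3.8]
tcp_rot: [-3.141, 0.005, 0.022]
contact_force: [-9.1, -1.6, 6.8]
grip_width: 0.3
finger_force: 4.5
```

Request:
servo_tool:
  linear:
    - [0.004, 0, 0]
    - [0.003, 0, 0]
    - [0.003, 0, 0]
    - [0, 0, 0]
    - [0, 0, 0]
    - [0, 0, 0]
    - [0, 0, 0]
    - [0, 0, 0]
  spin: [0, 0, 0, 0, 0, 0, 0, 0]

```text
time: 80.15
tool_pos: [508.8, -13.6, -3.9]
tcp_rot: [-3.141, 0.009, 0.022]
contact_force: [-15.0, -1.6, 12.0]
grip_width: 0.2
finger_force: 7.7
```

Seated. Now the left knob.

Request:
servo_tool:
  linear:
    - [-0.06, 0, 0]
    - [0, 0, -0.1]
    - [0, 0, -0.2]
    - [0, 0, -0.2]
    - [0, 0, -0.2]
    - [0.1, 0, 0]
    - [0.15, 0, 0]
    - [0.15, -0.005, 0]
  spin: [0, 0, 0, 0, 0, 0, 0, 0]
  hand: 0

```text
time: 81.15
tool_pos: [582.7, -11.2, 136.7]
tcp_rot: [3.141, -0.002, 0.021]
contact_force: [0.3, 0.1, 0.2]
grip_width: 46.1
finger_force: 0.0
```

Request:
servo_tool:
  linear:
    - [0.1, 0, 0]
    - [0.053, 0, 0]
    - [0, 0, 0]
    - [0, 0, 0]
    - [0, 0, 0]
    - [0, 0, 0]
    - [0, 0, 0]
    - [0, 0, 0]
  spin: [0, 0, -0.082, -0.082, 0, 0, 0, 0]

```text
time: 82.15
tool_pos: [611.9, -10.6, 136.4]
tcp_rot: [3.141, -0.0, 0.278]
contact_force: [-0.2, 0.0, -0.9]
grip_width: 45.7
finger_force: 0.0
```

Run:
```python
from h import *
go(611.6,-10.5,72,.279);w=cap('wrist','w14.png')
cv2.imwrite('pics/w14c.png',w['frame'][:300,150:560])
```

```text
at [611.9 -10.6 136.4] yaw 0.278 shift [-0.0014 -0.0008  0.3221] spin -0.0004 j6 1.15
```

View pics/w14c.png

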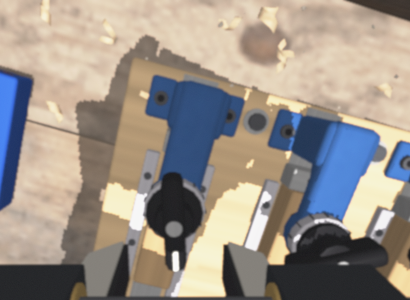

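The left bar is aligned and centred at (175,225). I grip and turn.

Request:
servo_tool:
  linear:
    - [-0.001, 0, 0.06]
    - [0, 0, 0.08]
    - [0, 0, 0.08]
    - [0, 0, 0.06]
    - [0, 0, 0.04]
    - [0, 0, 0]
    - [0, 0, 0]
    - [0, 0, 0]
  spin: [0, 0, 0, 0, 0, 0, 0, 0]

```text
time: 83.2
tool_pos: [612.2, -10.7, 73.0]
tcp_rot: [3.141, -0.001, 0.279]
contact_force: [-0.1, -0.4, 0.1]
grip_width: 46.3
finger_force: 0.0
```

Request:
servo_tool:
  linear:
    - [0, 0, 0]
    - [0, 0, 0]
    - [0, 0, 0]
    - [0, 0, 0]
    - [0, 0, 0]
    - [0, 0, 0]
    - [0, 0, 0]
    - [0, 0, 0]
  spin: [0, 0, 0, 0, 0, 0, 0, 0]
  hand: -1

```text
time: 84.2
tool_pos: [611.5, -9.9, 72.4]
tcp_rot: [-3.141, 0.0, 0.279]
contact_force: [-1.7, 4.9, 1.9]
grip_width: 13.4
finger_force: 29.6
```

Request:
servo_tool:
  linear:
    - [0, 0, 0]
    - [0, 0, 0]
    - [0, 0, 0]
    - [0, 0, 0]
    - [0, 0, 0]
    - [0, 0, 0]
    - [0, 0, 0]
    - [0, 0, 0]
  spin: [0.03, 0.045, 0.05, 0.05, 0.05, 0.05, 0.045, 0]

```text
time: 85.2
tool_pos: [611.5, -10.1, 72.4]
tcp_rot: [-3.141, 0.001, -0.223]
contact_force: [-1.3, 4.5, 2.6]
grip_width: 13.8
finger_force: 29.6
```

Request:
servo_tool:
  linear:
    - [0, 0, 0]
    - [0, 0, 0]
    - [0, 0, 0]
    - [0, 0, 0]
    - [0, 0, 0]
    - [0, 0, 0]
    - [0, 0, 0]
    - [0, 0, 0]
  spin: [0.012, 0.012, 0.012, 0.012, 0.012, 0.012, 0.012, 0.012]

```text
time: 86.2
tool_pos: [611.5, -10.2, 72.4]
tcp_rot: [-3.141, 0.001, -0.373]
contact_force: [-1.5, 5.6, 2.8]
grip_width: 14.2
finger_force: 29.7
```

```bash
python3 m.py
```

```text
t 86.2 mz 0.239 w 14.2 ff 29.7 yaw -0.373
```

Request:
servo_tool:
  linear:
    - [0, 0, 0]
    - [0, 0, 0]
    - [0, 0, 0]
    - [0, 0, 0]
    - [0, 0, 0]
    - [0, 0, 0]
    - [0, 0, 0]
    - [0, 0, 0]
  spin: [0.013, 0.013, 0.013, 0.013, 0.013, 0.013, 0.013, 0.013]

```text
time: 87.2
tool_pos: [611.4, -10.2, 72.4]
tcp_rot: [3.142, 0.001, -0.536]
contact_force: [-1.8, 4.6, 3.2]
grip_width: 14.3
finger_force: 29.8
```

```bash
python3 m.py
```

```text
t 87.2 mz 0.339 w 14.3 ff 29.8 yaw -0.536
```

Request:
servo_tool:
  linear:
    - [0, 0, 0]
    - [0, 0, 0]
    - [0, 0, 0]
    - [0, 0, 0]
    - [0, 0, 0]
    - [0, 0, 0]
    - [0, 0, 0]
    - [0, 0, 0]
  spin: [0.013, 0.013, 0.013, 0.013, 0.013, 0.013, 0.013, 0.013]

```text
time: 88.2
tool_pos: [611.4, -10.3, 72.5]
tcp_rot: [3.141, 0.001, -0.7]
contact_force: [-1.9, 3.7, 2.4]
grip_width: 14.0
finger_force: 29.9
```

```bash
python3 m.py
```

```text
t 88.2 mz 0.393 w 14.0 ff 29.9 yaw -0.7
```

Request:
servo_tool:
  linear:
    - [0, 0, 0]
    - [0, 0, 0]
    - [0, 0, 0]
    - [0, 0, 0]
    - [0, 0, 0]
    - [0, 0, 0]
    - [0, 0, 0]
    - [0, 0, 0]
  spin: [0.013, 0.013, 0.013, 0.013, 0.013, 0.013, 0.013, 0.013]

```text
time: 89.2
tool_pos: [611.4, -10.4, 72.4]
tcp_rot: [3.141, 0.001, -0.865]
contact_force: [-3.5, 4.0, 2.4]
grip_width: 13.6
finger_force: 29.8
```

```bash
python3 m.py
```

```text
t 89.2 mz -0.045 w 13.6 ff 29.8 yaw -0.865
```

The click was felt on the third station too. I release, lift clear and verify numerically. My picture count is at its limit, and by my count I went over it by one.

Request:
servo_tool:
  linear:
    - [0, 0, 0]
    - [0, 0, 0]
    - [0, 0, 0]
    - [0, 0, 0]
    - [0, 0, -0.1]
    - [0, 0, -0.2]
    - [0, 0, -0.2]
    - [0, 0, -0.2]
  spin: [0, 0, 0, 0, 0, 0, 0, 0]
  hand: 0.2

```text
time: 90.2
tool_pos: [611.6, -10.7, 213.7]
tcp_rot: [3.141, -0.0, -0.864]
contact_force: [0.9, 0.2, -1.0]
grip_width: 55.2
finger_force: 0.0
```

Request:
servo_tool:
  linear:
    - [0, 0, -0.1]
    - [0, 0, -0.1]
    - [0, 0, 0]
    - [0, 0, 0]
    - [0, 0, 0]
    - [0, 0, 0]
    - [-0.1, 0.15, 0]
    - [-0.1, 0.2, 0]
  spin: [-0.1, -0.1, -0.1, -0.1, -0.1, -0.065, 0, 0]

```text
time: 91.2
tool_pos: [572.9, -81.6, 252.2]
tcp_rot: [3.141, 0.0, 0.025]
contact_force: [0.3, -0.6, 0.2]
grip_width: 55.0
finger_force: 0.0
```

Request:
servo_tool:
  linear:
    - [-0.1, 0.15, 0]
    - [0, 0, 0]
    - [0, 0, 0]
    - [0, 0, 0]
    - [0, 0, 0]
    - [0, 0, 0]
    - [0, 0, 0]
    - [0, 0, 0]
  spin: [0, 0, 0, 0, 0, 0, 0, 0]

```text
time: 92.2
tool_pos: [554.1, -111.9, 252.4]
tcp_rot: [3.142, 0.0, 0.023]
contact_force: [0.9, -0.7, 0.3]
grip_width: 55.2
finger_force: 0.0
```

Run:
```python
from h import *
go(500,-120,300)
t=cap('top');print('bench blanks:',blanks(t))
w=cap('wrist','w15.png');hsv=cv2.cvtColor(w['frame'],cv2.COLOR_BGR2HSV)
for n,k in(('L',110),('M',0),('R',-110)):
    for z in(49,15):
        s=[]
        for u in range(-118,-8,6):
            px=proj(w,[[583+u-.022*k,-122+.022*u+k,z]])[0].round().astype(int)
            s.append(int(hsv[px[1],px[0],1]) if 0<=px[0]<640 and 0<=px[1]<400 else -1)
        print(n,z,s)
```

```text
at [ 554.1 -111.9  252.4] yaw 0.023 shift [-0.2713  0.0343 -0.2381] spin 0.0 j6 1.21
bench blanks: []
L 49 [36, 49, 2, 2, 4, 4, 2, 4, 4, 0, 97, 99, 100, 100, 97, 98, 103, 103, 99]
L 15 [4, 2, 2, 2, 2, 2, 2, 2, 44, 97, 97, 100, 97, 98, 95, 97, 96, 99, 98]
M 49 [58, 57, 1, 2, 2, 2, 1, 2, 2, 31, 99, 99, 96, 96, 98, 98, 97, 96, 99]
M 15 [1, 2, 1, 2, 2, 2, 2, 5, 99, 99, 97, 96, 97, 103, 100, 98, 99, 98, 98]
R 49 [65, 64, 4, 2, 1, 1, 2, 1, 2, 94, 93, 93, 92, 93, 91, 92, 91, 92, 92]
R 15 [1, 2, 1, 1, 1, 2, 1, 75, 92, 92, 91, 92, 92, 92, 92, 90, 91, 92, 91]
```

All three blanks are where they were seated (rear ends at fixture x of about -61, -64 and -66), and no blank is left on the bench. I hand in.

```bash
python3 -c "
from plant import workorder;print(workorder.close_job())"
```

```text
the job is handed in; nothing more can be done
None
```

The job is handed in: all three blanks are seated against their stops with at most about 16 N, and each knob was turned to its first felt click; by my count I viewed 15 pictures, one over the 14 allowed.

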